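Shim the short foot of a rocking lens test stand

TASK

The lens test stand on the camera repair bench rocks because its one outstretched foot hangs clear of the steel deck plate under it. Lay the aluminium shims one at a time on the deck and slide each fully home under the foot, flat on top of the one before and against the end stops, until the gap is filled (two or three are needed, depending on the deck), then press down firmly on top of the foot to prove that it no longer rocks, and let go. Leave the loose lens, jar and screwdriver where they are, and leave any unused shim on the bench, well clear of the deck.

Things in the scene. Friction and masses are not known exactly. Their poses are not given: they have to be found in the camera images.
- bed: Fixed grey bed of the stand. Origin: bench point (z = 0) below the middle of the short foot; x: the level way the shims slide in, from the open end (-x) towards the stand; z up. Block from x = 55 to 245 mm, 90 wide, 16 high; axle lugs to 41 mm high. The steel deck plate on which the shims lie runs from x = -130 to 35 mm, 56 mm wide, on the centre line.
- home (a point): Point on the bed's centre line at bed x = -25 mm. A shim fully home has its centre over it within about 2 mm, long side along bed x, leading edge at the two end stops (bed x = 27 mm), rear end sticking out to bed x = -75 mm.
- foot_place (a point): Bench point below the foot (the bed's origin). Beside it stand two dark cheeks 26 mm high, 58 mm apart inside, from bed x = -20 to 25 mm, with flared lead-ins in front of them that spread to 93 mm overall width and reach to bed x = -44 mm.
- foot_bottom (a point): Middle of the underside of the short foot, at rest 24.2 mm above the bench. The foot is a dark steel block 36 mm long (bed x -18 to 18), 40 wide, 30 high, its lower front edge bevelled by 6 mm. In front of it (-x) all is open; behind it an arm 22 mm wide, top at 54 mm, leads to the stand.
- foot_top (a point): Middle of the flat top of the foot, 54.2 mm above the bench at rest: press down here. The stand's plate (top 54 mm high) begins at bed x = 110 mm, its column and camera, up to 240 mm high, at bed x = 170 mm.
- stand (a joint): Rocking of the stand, rad, about a level axle across the bed at bed x = 150 mm, 30 mm above the bench. 0 = at rest, foot up, held so by its weight; grows to 0.14 as the foot is pressed down (1.5 to 3 N at the foot). With the gap filled it stops near 0.015, with one shim missing near 0.055. Prove it with a press of about 8 to 15 N.
- deck_thin: Steel deck plate 165 x 56 x 4 mm, fixed, origin at the middle of its underside, on the bench. If it is the one under the foot (its origin 47 mm from the bed's origin, towards bed -x) three shims are needed. Otherwise it is out of sight inside the bed block.
- deck_thick: Steel deck plate 165 x 56 x 10 mm, fixed, origin as above. If it is the one under the foot two shims are needed and a third cannot go in. Otherwise it is out of sight inside the bed block.
- shim0: One of three equal loose aluminium shims, flat plates 100 x 50 x 6 mm, 65 to 110 g, lying on the bench to the right of the deck. Origin at the middle of its underside, x along its 100 mm length, z up.
- shim1: One of three equal loose aluminium shims, flat plates 100 x 50 x 6 mm, 65 to 110 g, lying on the bench to the right of the deck. Origin at the middle of its underside, x along its 100 mm length, z up.
- shim2: One of three equal loose aluminium shims, flat plates 100 x 50 x 6 mm, 65 to 110 g, lying on the bench to the right of the deck. Origin at the middle of its underside, x along its 100 mm length, z up.
- lens: Bystander: loose black lens standing upright, 60 mm across, 62 mm high; origin at its foot.
- tin: Bystander: loose grey jar with a lid, 58 mm across, 70 mm high; origin at its foot.
- driver: Bystander: loose screwdriver lying on the bench, 170 mm long, along its x axis; origin on the bench below its middle.
Not all that is in view belongs to the job. What is shaped like the shim0 but green or red is not meant.

How it is judged:
By the outcome, as a careful person would: the job done as asked, in the order asked, and still so for the second after the job is handed in, with the robot touching nothing.
It also fails if it takes over 72 s, if anything falls off the work surface, if the arm or the gripper's body presses on something with over 40 N, if the wrist force passes 120 N, or if a joint passes its speed limit or range.

ROBOT

A 7-joint arm with a two-finger parallel gripper is mounted at the origin on the work surface. World frame = base frame: x ahead of the robot, y to its left, z up, the work surface at z = 0. Lengths are in m, angles in rad, forces in N, time in s.
With the tool pointing down it reaches from about 0.425 to 0.875 m from the base axis. Payload 4.7 kg.
Tool frame: the origin (TCP) lies on the centre line of the jaws, within the pads' length; the fingertips stand 19 mm ahead of it and the grasp point (between the pads) is the TCP (ctrl.nose_length is the distance from the TCP to the fingertips, in m); z points along the fingers, x is the direction in which the jaws open and shut, and the axes are right-handed (so a half turn about z gives the same grasp; the last joint's range is limited). The gripper opens to 87 mm and grips with 3 to 60 N. Pads are 19 mm wide; open, the fingers measure 117 mm over their backs; the gripper's body (75 mm by 190 mm) begins 51 mm behind the grasp point.
Start: joints at [1.178, 0.321, -0.07, 1.45, 0.023, 1.371, -0.057], TCP at [0.257, -0.597, 0.218] pointing down, gripper open.
Joint ranges: [-2.86, 2.86], [-0.3, 2.09], [-1.38, 1.24], [0.06, 2.45], [-1.56, 4.7], [0.09, 2.05], [-2.69, 2.69]. Speed limits (rad/s): [2.57, 2.57, 3.14, 3.14, 3.14, 3.14, 3.14].

INTERFACE

Orientations are given as a rotation vector (axis times angle).
In Python, from bench import ctrl gives the robot as it stands. The module is installed in compiled form; this text tells all that it offers.
- The arm moves only by the shell command python3 -m crank 'ROWS' [OPENING] [FORCE]. ROWS is a JSON object of lists of equal length, an entry for each row: "dp": the shift along the tool's x, y, z in cm, a list of three; "delta_rot": the turn, a rotation vector about the tool's x, y, z in rad, a list of three. In form: {"dp": [[x, y, z], ...], "delta_rot": [[rx, ry, rz], ...]}. A call has exactly 8 rows; each row shifts and turns the commanded pose from where the row before left it, along the tool's axes as they then stand; what a row does not reach is not made up. A row lasts 1/10 s, in which the tool goes at most 50 mm and 8.59 degrees, less where a joint would pass 70% of its speed; a pose out of reach is approached as far as the arm can. A call with a gripper value outside its range is refused whole. OPENING is the finger opening in cm, from 0 to 8.7, set as the call begins (- or left out, the last holds). The fingers move at their own pace and stop on an object; FORCE is the grip in N (left out, the last holds). Time passes only in rows, so rows that do not move let the fingers close, or fill a call up. It gives the time, the measured TCP pose, the force and the opening at its end, in the units of the state.
- ctrl.get_state(): the state, without advancing time (a new reading comes with each control period).
- ctrl.get_image(name): name is "side" or "top"; returns the picture (480x640x3 uint8, blue, green, red); there is no depth.
- ctrl.camera_info(name): a dict with "camera_matrix" (3x3 intrinsics, pixels), "xyz" and "orientation" of the camera in the world. Camera axes: x right, y down, z forward; pixel columns grow to the right and rows downward; lengths in m; the calibration is good to about 2 mm. A picture is of the moment at which its call begins. camera_info takes no time and is no camera call.
- ctrl.close_job(): hands the job in, once; it reports no verdict.
The state is a dict: "time": time; "joint_positions": joint angles; "qd": joint speeds; "joint_torque": joint torques, N m; "position": TCP position; "tool_rot": TCP orientation; "ft_force": force on the tool from outside, world axes, zero at the start; "torque": the same for the moment, N m; "grip_width": opening from 0.0 (shut) to 1.0 (fully open).
Only numpy, scipy, OpenCV 4.12 (cv2) and the standard library are available. Lean on these libraries where they do the work, as an engineer would, in place of code of your own. Each camera call takes 0.05 s, during which the arm holds its last target.

## Working session

There is one attempt and no reset: what is moved stays moved. The work goes in short steps, Python scripts to look and compute and a shell command to move; the robot and the scene stay as the last step left them, time stands still between calls to the robot, and variables do not carry over. Pictures are saved under pics/ and viewed, and the job is handed in when it is done.

```bash
mkdir -p pics; cat > h.py <<'E'
import numpy as np, cv2
from bench import ctrl
from scipy.spatial.transform import Rotation as R
def cam(n):
    i=ctrl.camera_info(n); K=np.array(i["camera_matrix"]); o=np.array(i["orientation"])
    if o.shape==(3,3): Rm=o
    elif o.size==4: Rm=R.from_quat(o).as_matrix()
    else: Rm=R.from_rotvec(o).as_matrix()
    return K,np.array(i["xyz"]),Rm
def px2w(n,u,v,z):
    K,p,Rm=cam(n); d=Rm@np.linalg.solve(K,[u,v,1.]); return p+d*(z-p[2])/d[2]
def w2px(n,P):
    K,p,Rm=cam(n); q=K@(Rm.T@(np.array(P,float)-p)); return q[:2]/q[2]
E
python3 - <<'E'
from h import *
for n in("top","side"):
    print(n,ctrl.camera_info(n)); cv2.imwrite(f"pics/{n}0.png",ctrl.get_image(n))
print(ctrl.get_state())
E
```

```text
top {'camera_matrix': array([[519.83652283,   0.        , 318.17213064],
       [  0.        , 519.83652283, 236.66361869],
       [  0.        ,   0.        ,   1.        ]]), 'xyz': array([ 0.37067453, -0.15741551,  1.33365439]), 'orientation': array([-2.16270959,  2.11911303, -0.1462841 ])}
side {'camera_matrix': array([[448.34146507,   0.        , 316.0576515 ],
       [  0.        , 448.34146507, 237.75486154],
       [  0.        ,   0.        ,   1.        ]]), 'xyz': array([0.44249349, 0.62329755, 0.79236118]), 'orientation': array([-0.24182567,  2.83812483, -1.20899982])}
{'time': 0.1, 'joint_positions': array([ 1.17806547,  0.32176135, -0.0700293 ,  1.45157862,  0.02255929,
        1.37078   , -0.0568873 ]), 'qd': array([ 0.00063003, -0.001116  , -0.00079253, -0.00180995,  0.00088688,
        0.00139778, -0.00027514]), 'joint_torque': array([ 5.49283891e-05, -4.92573452e+01, -4.05779500e-01, -3.13400173e+01,
       -6.42525335e-02,  3.94949690e-02,  9.40784116e-05]), 'position': array([ 0.25694045, -0.59650535,  0.21654947]), 'tool_rot': array([-2.62363885e+00,  1.72640683e+00,  2.34454439e-03]), 'ft_force': array([ 0.12283046, -1.22952534,  0.07487573]), 'torque': array([-0.02215211, -0.04289611,  0.00708958]), 'grip_width': 1.0022990783855887}
```

View pics/top0.png

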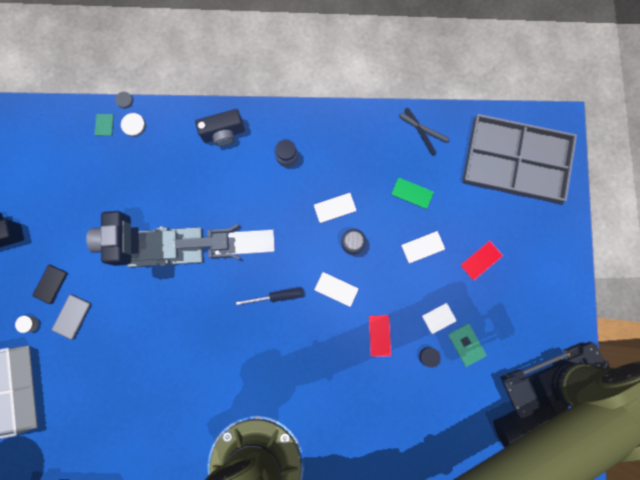

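View pics/side0.png

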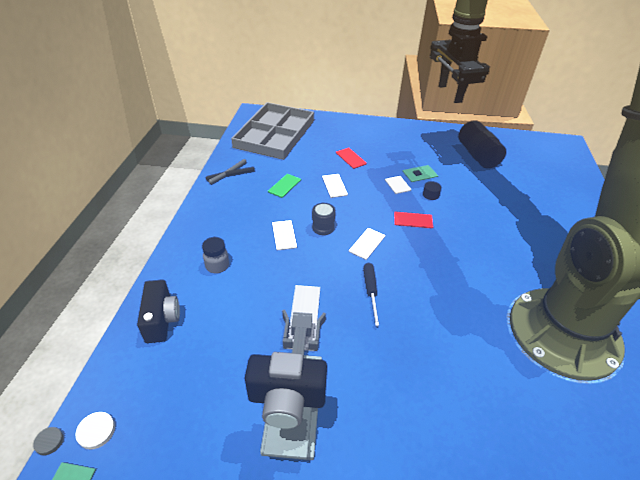

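The top view shows three full-length white plates at (335,208), (424,247) and (336,289). The white plate at (439,319) looks shorter, so it is probably a decoy. Red and green are excluded. I'll check this in enlarged crops.

```bash
python3 - <<'E'
from h import *
im=cv2.imread("pics/top0.png")
cv2.imwrite("pics/top0a.png",cv2.resize(im[180:340,300:500],None,fx=4,fy=3.75 if 0 else 3.7,interpolation=cv2.INTER_CUBIC)[:592])
cv2.imwrite("pics/top0b.png",cv2.resize(im[200:280,80:290],None,fx=3.8,fy=3.8,interpolation=cv2.INTER_CUBIC))
im2=cv2.imread("pics/side0.png")
cv2.imwrite("pics/side0b.png",cv2.resize(im2[270:370,240:370],None,fx=6,fy=6,interpolation=cv2.INTER_CUBIC))
m=cv2.inRange(im,(200,200,200),(255,255,255)); m[:160]=0
n,l,s,c=cv2.connectedComponentsWithStats(m)
for i in range(1,n):
    if s[i][4]<150: continue
    cnt=cv2.findContours((l==i).astype(np.uint8),0,2)[0][0]
    r=cv2.minAreaRect(cnt); b=cv2.boxPoints(r)
    w=np.array([px2w("top",u,v,.006) for u,v in b])
    e1=w[1]-w[0];e2=w[2]-w[1]
    e=e1 if np.linalg.norm(e1)>np.linalg.norm(e2) else e2
    print(s[i],c[i].round(1),np.round(px2w("top",*r[0],.006),4),np.linalg.norm(e1).round(4),np.linalg.norm(e2).round(4),"ang",np.degrees(np.arctan2(e[1],e[0])).round(1))
E
```

```text
[618 189  18  30 289] [628.2 202.9] [ 0.6677 -0.9432  0.006 ] 0.0419 0.0753 ang -170.8
[315 193  41  29 702] [334.7 207.2] [ 0.6446 -0.1838  0.006 ] 0.0993 0.0486 ang -70.1
[595 220  43  40 705] [615.5 242.3] [ 0.5751 -0.9055  0.006 ] 0.1222 0.0873 ang -20.9
[229 230  45  23 826] [253.3 241.1] [0.55  0.03  0.006] 0.1133 0.0547 ang -85.3
[402 232  42  30 732] [422.9 246.7] [ 0.5455 -0.4121  0.006 ] 0.1002 0.0492 ang -67.5
[315 273  43  33 757] [336.2 288.9] [ 0.4327 -0.1909  0.006 ] 0.0492 0.0992 ang -113.9
[423 304  32  29 530] [438.9 318. ] [ 0.3648 -0.4507  0.006 ] 0.0686 0.0484 ang -60.8
[ 16 316  16  16 199] [ 23.2 323.7] [0.3291 0.5987 0.006 ] 0.0382 0.0376 ang -88.8
[  0 349  16  82 869] [  6.2 390.8] [0.1654 0.6286 0.006 ] 0.0361 0.1983 ang -168.7
```

View pics/top0a.png

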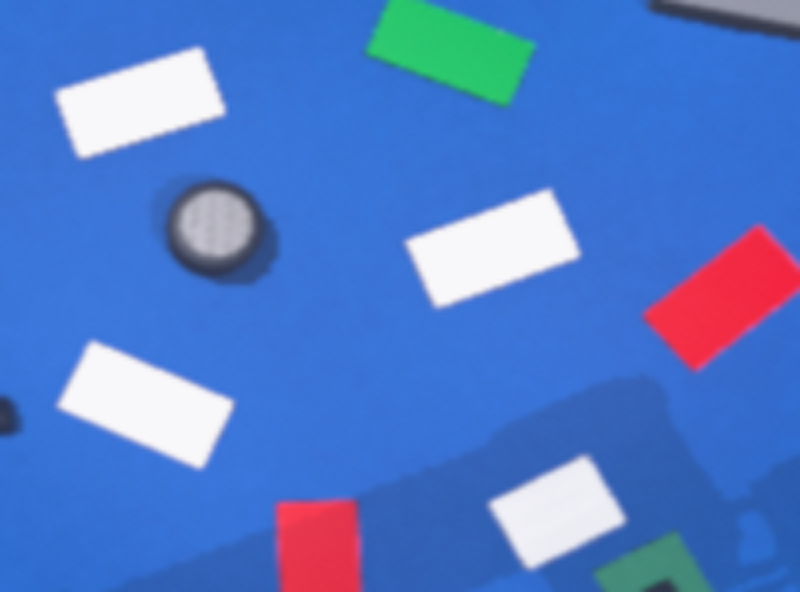

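View pics/top0b.png

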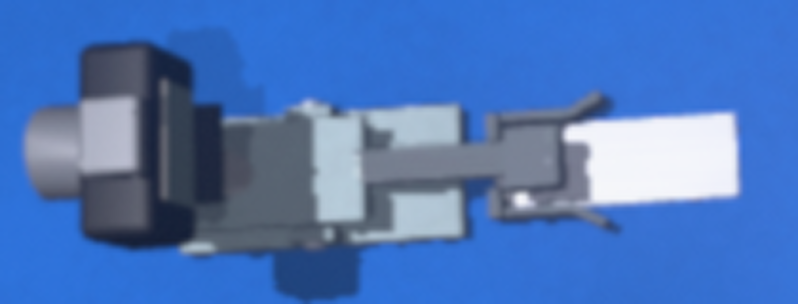

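View pics/side0b.png

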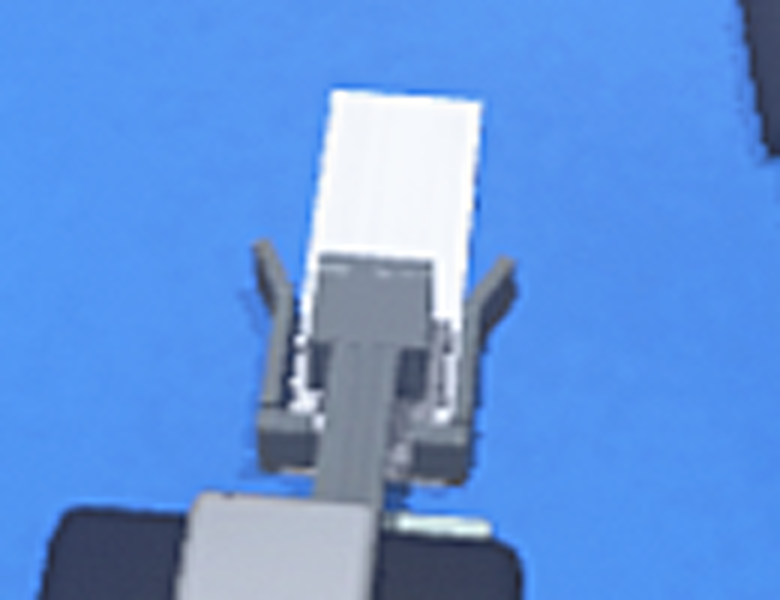

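Three equal ~100x49 mm white plates are confirmed as the shims: (335,207), (423,247) and (336,289). The one at (439,318) is only 69 mm long, so it's a decoy. The deck's open end points to image right (world -y). Next I'll measure the bed pose and deck height.

```bash
cat > quad.py <<'E'
from h import *
def quad(im,box,f=8):
    x0,y0,x1,y1=box
    r=im[y0:y1,x0:x1,2]
    b=cv2.resize(r,None,fx=f,fy=f,interpolation=cv2.INTER_CUBIC)
    m=(b>145).astype(np.uint8)
    c=max(cv2.findContours(m,0,cv2.CHAIN_APPROX_NONE)[0],key=cv2.contourArea)
    hull=cv2.convexHull(c)
    for e in np.arange(4,60,1):
        a=cv2.approxPolyDP(hull,e,True)
        if len(a)<=4: break
    a=a[:,0,:].astype(float)
    # refine by line fits
    P=c[:,0,:].astype(float); L=[]
    for i in range(len(a)):
        p,q=a[i],a[(i+1)%len(a)]; d=(q-p);n=np.linalg.norm(d);d/=n
        t=(P-p)@d; s=np.abs((P-p)@[-d[1],d[0]])
        k=P[(t>.15*n)&(t<.85*n)&(s<8)].astype(np.float32)
        L.append(cv2.fitLine(k,cv2.DIST_HUBER,0,.01,.01).ravel())
    out=[]
    for i in range(len(a)):
        v1,v2=L[i-1],L[i]
        A=np.array([[v1[0],-v2[0]],[v1[1],-v2[1]]]); t=np.linalg.solve(A,v2[2:]-v1[2:])
        out.append(((v1[2:]+t[0]*v1[:2])+.5)/f-.5+[x0,y0])
    return np.array(out)
E
python3 - <<'E'
from quad import *
t=cv2.imread("pics/top0.png");s=cv2.imread("pics/side0.png")
T={"A":(308,186,362,229),"B":(395,225,450,270),"C":(308,266,366,312)}
S={"A":(264,212,304,256),"B":(315,167,355,201),"C":(342,222,392,264)}
for k in T:
    for n,im,b in(("top",t,T[k]),("side",s,S[k])):
        q=quad(im,b); w=np.array([px2w(n,*p,.006)for p in q])
        w=w[np.argsort(w[:,1])]; lo=w[:2].mean(0);hi=w[2:].mean(0)
        print(k,n,len(q),"lo",lo.round(4)[:2],"hi",hi.round(4)[:2],"c",((lo+hi)/2).round(4)[:2],"len",np.linalg.norm(hi-lo).round(4),"yaw",np.degrees(np.arctan2(*(hi-lo)[1::-1])).round(1))
cv2.imwrite("pics/t1.png",cv2.resize(t[222:262,200:280],None,fx=10,fy=10,interpolation=cv2.INTER_CUBIC))
cv2.imwrite("pics/s1.png",cv2.resize(s[280:352,275:335],None,fx=8,fy=8,interpolation=cv2.INTER_CUBIC))
E
```

```text
A top 4 lo [ 0.6613 -0.2315] hi [ 0.6267 -0.1353] c [ 0.644  -0.1834] len 0.1023 yaw 109.8
A side 4 lo [ 0.6614 -0.2329] hi [ 0.6264 -0.1342] c [ 0.6439 -0.1835] len 0.1047 yaw 109.5
B top 4 lo [ 0.5647 -0.4591] hi [ 0.5256 -0.3645] c [ 0.5451 -0.4118] len 0.1023 yaw 112.5
B side 4 lo [ 0.5647 -0.4607] hi [ 0.5246 -0.3629] c [ 0.5446 -0.4118] len 0.1058 yaw 112.3
C top 4 lo [ 0.4121 -0.2373] hi [ 0.4534 -0.1439] c [ 0.4328 -0.1906] len 0.1021 yaw 66.2
C side 4 lo [ 0.4114 -0.2382] hi [ 0.4541 -0.1427] c [ 0.4327 -0.1904] len 0.1046 yaw 65.9
```

View pics/t1.png

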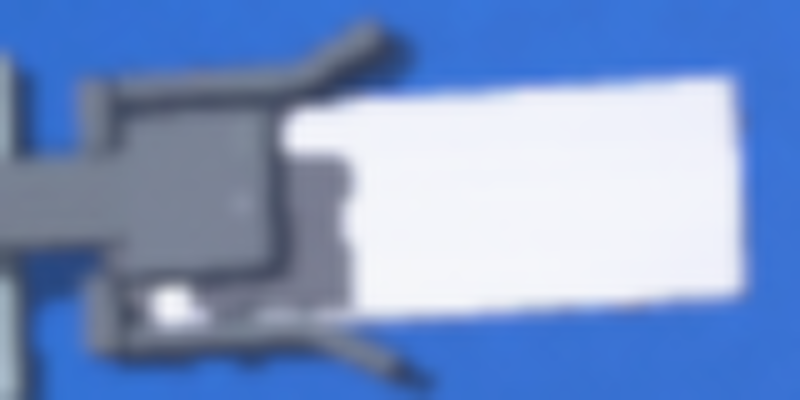

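View pics/s1.png

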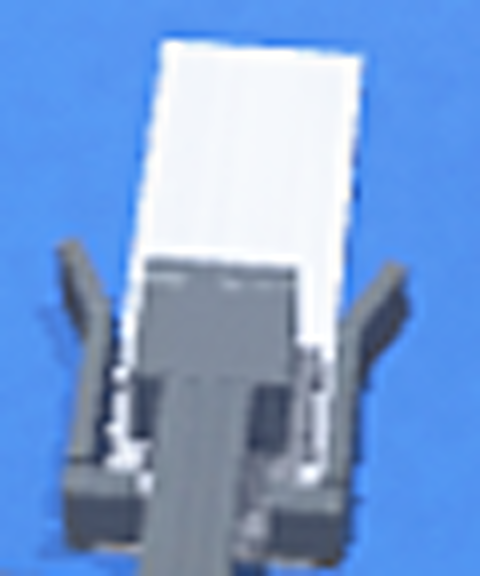

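Both cameras agree to about 1 mm on the shims. Now the deck: fit its edges in both views under each height hypothesis.

```bash
cat > deck.py <<'E'
from quad import *
def edge(im,axis,lines,lo,hi):
    # sub-pixel threshold crossing of R along axis; scan from lo to hi
    pts=[]
    for k in lines:
        v=(im[lo:hi+1,k,2] if axis==1 else im[k,lo:hi+1,2]).astype(float) if lo<hi else (im[hi:lo+1,k,2] if axis==1 else im[k,hi:lo+1,2]).astype(float)[::-1]
        i=np.argmax(v>160); f=(160-v[i-1])/(v[i]-v[i-1]); p=(lo+(i-1+f) if lo<hi else lo-(i-1+f))
        pts.append((k,p) if axis==1 else (p,k))
    return np.array(pts)
E
python3 - <<'E'
from deck import *
t=cv2.imread("pics/top0.png");s=cv2.imread("pics/side0.png")
up=edge(t,1,range(245,272),224,240); dn=edge(t,1,range(245,272),258,243); en=edge(t,0,range(232,250),285,265)
su=edge(s,0,range(288,309),288,305) ; sd=edge(s,0,range(288,309),328,310); se=edge(s,1,range(297,319),278,292)
def line(pts,n,z):
    w=np.array([px2w(n,*p,z)[:2] for p in pts]).astype(np.float32); l=cv2.fitLine(w,cv2.DIST_HUBER,0,.001,.001).ravel(); return l
def X(a,b):
    t=np.linalg.solve(np.array([[a[0],-b[0]],[a[1],-b[1]]]),b[2:]-a[2:]); return a[2:]+t[0]*a[:2]
for z in(.004,.010):
    for n,(a,b,c) in dict(top=(up,dn,en),side=(su,sd,se)).items():
        A,B,C=[line(q,n,z) for q in(a,b,c)]
        p,q=X(A,C),X(B,C); d=A[:2]*np.sign(A[1])+B[:2]*np.sign(B[1]); d/=np.linalg.norm(d)
        m=(p+q)/2
        print(z,n,"endmid",m.round(4),"w",np.linalg.norm(p-q).round(4),"yawA,B",[np.degrees(np.arctan2(*(L[:2]*np.sign(L[1]))[::-1])).round(2) for L in(A,B)],"end perp",np.degrees(np.arctan2(*(C[:2]*np.sign(C[0]))[::-1])).round(2)+90,"bed org",(m+.130*d).round(4))
E
```

```text
0.004 top endmid [ 0.5551 -0.027 ] w 0.0571 yawA,B [np.float32(94.87), np.float32(95.17)] end perp 94.19 bed org [0.5438 0.1025]
0.004 side endmid [ 0.5551 -0.0283] w 0.057 yawA,B [np.float32(94.47), np.float32(94.92)] end perp 94.11 bed org [0.5444 0.1013]
0.01 top endmid [ 0.5543 -0.0276] w 0.0568 yawA,B [np.float32(94.87), np.float32(95.17)] end perp 94.19 bed org [0.5429 0.1019]
0.01 side endmid [ 0.5542 -0.0233] w 0.0565 yawA,B [np.float32(94.47), np.float32(94.92)] end perp 94.11 bed org [0.5436 0.1062]
```

Under the 4 mm hypothesis the side camera reads 1.3 mm more negative in y than the top camera, the same offset the shims show. At 10 mm the mismatch would be +4.3 mm. So it's the thin deck and three shims are needed. The bed origin is about (0.544, 0.1036), yaw 94.8°.

```bash
cat > go.py <<'E'
import sys
from h import *
BO=np.array([.544,.1036]); BY=np.radians(94.8); UX=np.array([np.cos(BY),np.sin(BY)]); UY=np.array([-UX[1],UX[0]])
def bed(x,y=0): return BO+x*UX+y*UY
SH=dict(A=(.644,-.1834,109.7),B=(.5451,-.4118,112.4),C=(.4328,-.1906,66.1))
def grip(k,off=-.038):
    x,y,a=SH[k];a=np.radians(a); return np.array([x,y])+off*np.array([np.cos(a),np.sin(a)]), np.degrees(a)-90
def plan(xy,z,yaw):
    s=ctrl.get_state(); p=s["position"]; M=R.from_rotvec(s["tool_rot"]).as_matrix()
    d=np.array([*xy,z])-p
    yc=np.degrees(np.arctan2(M[1,0],M[0,0]))
    # target rotation
    c,n=np.cos(np.radians(yaw)),np.sin(np.radians(yaw))
    T=np.array([[c,n,0],[n,-c,0],[0,0,-1]])
    print("t %.2f pos"%s["time"],p.round(4),"yaw %.1f"%yc,"F",s["ft_force"].round(1),"grip %.3f"%(s["grip_width"]*8.7))
    print(" dp(current tool, cm)",(M.T@d*100).round(2)," dp(target tool frame)",(T.T@d*100).round(2)," rot",R.from_matrix(M.T@T).as_rotvec().round(4))
E
python3 - <<'E'
from go import *
for k in "BAC": print(k,grip(k))
print("lens",px2w("top",353,241,.062),"bed lay",bed(-.123),"home grip",bed(-.063))
g,y=grip("B"); plan(g,.1,y)
E
```

```text
B (array([ 0.55958067, -0.44693275]), np.float64(22.400000000000006))
A (array([ 0.65680962, -0.21917588]), np.float64(19.700000000000003))
C (array([ 0.41740462, -0.22534165]), np.float64(-23.900000000000006))
lens [ 0.5486177  -0.22920185  0.062     ] bed lay [ 0.55429237 -0.01896862] home grip [0.5492717  0.04082095]
t 0.10 pos [ 0.2569 -0.5965  0.2165] yaw -66.7 F [ 0.1 -1.2  0.1] grip 8.720
 dp(current tool, cm) [ -1.74 -33.71  11.66]  dp(target tool frame) [33.68 -2.3  11.65]  rot [-1.3000e-03  1.4000e-03 -1.5549e+00]
```

```bash
python3 -m crank '{"dp":[[-0.2,-4.2,0],[-0.2,-4.2,0],[-0.2,-4.2,0],[-0.2,-4.2,0],[-0.2,-4.2,0],[-0.2,-4.2,0],[-0.2,-4.2,0],[-0.3,-4.3,0]],"delta_rot":[[0,0,0],[0,0,0],[0,0,0],[0,0,0],[0,0,0],[0,0,0],[0,0,0],[0,0,0]]}' 8.0 40
python3 -m crank '{"dp":[[0,0,1],[0,0,1],[0,0,1],[0,0,1],[0,0,1],[0,0,1],[0,0,1],[0,0,1]],"delta_rot":[[0,0,-0.149],[0,0,-0.149],[0,0,-0.149],[0,0,-0.149],[0,0,-0.149],[0,0,-0.149],[0,0,-0.149],[0,0,-0.149]]}'
python3 - <<'E'
from go import *
g,y=grip("B"); plan(g,.1,y)
E
```

```text
time: 0.9
position: [0.5609, -0.4473, 0.2169]
tool_rot: [2.624, -1.728, -0.001]
ft_force: [0.0, -0.9, 0.1]
grip_width: 0.92
time: 1.7
position: [0.5596, -0.4478, 0.1364]
tool_rot: [-3.14, -0.054, 0.002]
ft_force: [0.1, -0.1, 0.0]
grip_width: 0.922
t 1.70 pos [ 0.5596 -0.4478  0.1364] yaw 2.0 F [ 0.1 -0.1  0. ] grip 8.022
 dp(current tool, cm) [ 0.01 -0.08  3.64]  dp(target tool frame) [ 0.03 -0.08  3.64]  rot [-0.0009  0.0009 -0.3568]
```

```bash
python3 -m crank '{"dp":[[0,-0.1,1],[0,0,1],[0,0,1.6],[0,0,2],[0,0,2],[0,0,1.5],[0,0,1],[0,0,0.4]],"delta_rot":[[0,0,-0.12],[0,0,-0.12],[0,0,-0.117],[0,0,0],[0,0,0],[0,0,0],[0,0,0],[0,0,0]]}'
python3 - <<'E'
from go import *
g,y=grip("B"); plan(g,.0205,y)
cv2.imwrite("pics/t2.png",cv2.resize(ctrl.get_image("side")[130:230,280:400],None,fx=6,fy=6,interpolation=cv2.INTER_CUBIC))
E
```

```text
time: 2.5
position: [0.5593, -0.4466, 0.0311]
tool_rot: [-3.082, -0.601, 0.002]
ft_force: [0.4, -0.3, -0.3]
grip_width: 0.924
t 2.50 pos [ 0.5593 -0.4466  0.0311] yaw 22.1 F [ 0.4 -0.3 -0.3] grip 8.036
 dp(current tool, cm) [0.01 0.04 1.06]  dp(target tool frame) [0.01 0.04 1.06]  rot [-0.0016  0.001  -0.0059]
```

View pics/t2.png

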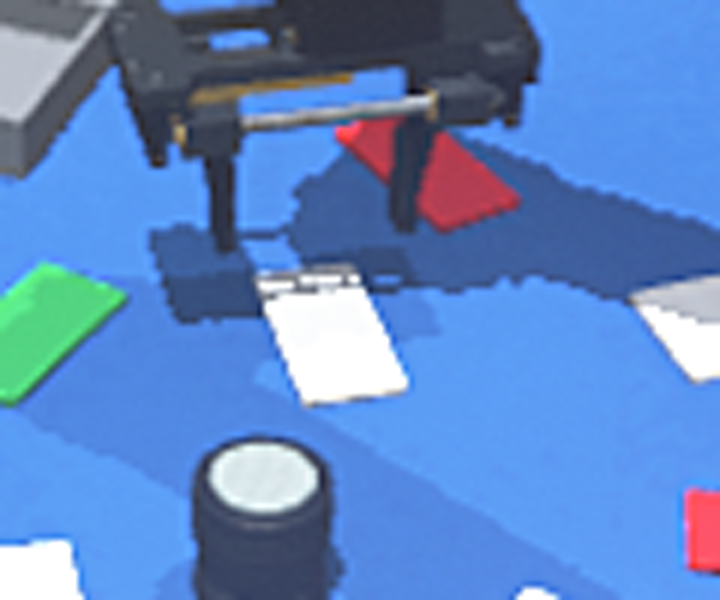

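The fingers straddle the rear end of shim B (crop (310,280)). Descending and gripping.

```bash
python3 -m crank '{"dp":[[0,0,0.5],[0,0,0.3],[0,0,0.2],[0,0,0.05],[0,0,0],[0,0,0],[0,0,0],[0,0,0]],"delta_rot":[[0,0,0],[0,0,0],[0,0,0],[0,0,0],[0,0,0],[0,0,0],[0,0,0],[0,0,0]]}' 
python3 -m crank '{"dp":[[0,0,0],[0,0,0],[0,0,0],[0,0,0],[0,0,0],[0,0,0],[0,0,0],[0,0,0]],"delta_rot":[[0,0,0],[0,0,0],[0,0,0],[0,0,0],[0,0,0],[0,0,0],[0,0,0],[0,0,0]]}' 4.0 40
python3 -m crank '{"dp":[[0,0,-0.5],[0,0,-1],[0,0,-2],[0,0,-2],[0,0,-2],[0,0,-2],[0,0,-2],[0,0,0]],"delta_rot":[[0,0,0],[0,0,0],[0,0,0],[0,0,0],[0,0,0],[0,0,0],[0,0,0],[0,0,0]]}'
python3 - <<'E'
from go import *
cv2.imwrite("pics/s3.png",ctrl.get_image("side"))
plan(bed(-.115),.09,4.8)
E
```

```text
time: 3.35
position: [0.56, -0.4471, 0.0222]
tool_rot: [3.083, 0.601, 0.0]
ft_force: [-0.8, 0.3, -0.5]
grip_width: 0.918
time: 4.15
position: [0.5599, -0.447, 0.0221]
tool_rot: [3.083, 0.601, -0.0]
ft_force: [-0.6, -0.2, -0.4]
grip_width: 0.463
time: 4.95
position: [0.562, -0.4482, 0.1419]
tool_rot: [3.078, 0.6, 0.008]
ft_force: [0.2, 0.1, 0.2]
grip_width: 0.462
t 5.00 pos [ 0.5611 -0.4476  0.1396] yaw 22.1 F [ 0.4 -0.2 -0.6] grip 3.982
 dp(current tool, cm) [ 15.7  -40.77   4.84]  dp(target tool frame) [  2.91 -43.57   4.96]  rot [ 0.0035 -0.0026  0.3013]
```

View pics/s3.png

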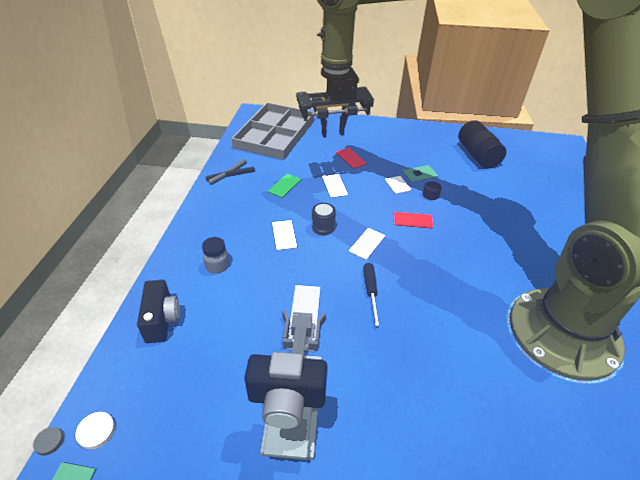

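The fingers closed to 40 mm without gripping and the shim is still on the bench. I'll compare the projected fingertips with the picture to find the error.

```bash
python3 - <<'E'
from go import *
s=ctrl.get_state();p=s["position"];M=R.from_rotvec(s["tool_rot"]).as_matrix()
print(p, ctrl.nose_length, M.round(3))
t=ctrl.get_image("top");sd=cv2.imread("pics/s3.png")
pts=[p+M@np.array([a,0,.019]) for a in(-.02,.02)]
print([w2px("side",q).round(1) for q in pts],[w2px("top",q).round(1) for q in pts])
f=5
def crop(im,n,x0,y0,x1,y1,fn):
    c=cv2.resize(im[y0:y1,x0:x1],None,fx=f,fy=f,interpolation=cv2.INTER_CUBIC)
    for q in pts:
        u=(w2px(n,q)-[x0,y0]+.5)*f; cv2.circle(c,tuple(int(v) for v in u),4,(0,255,0),1)
    cv2.imwrite(fn,c)
crop(sd,"side",280,80,400,200,"pics/s4.png");crop(t,"top",370,200,490,300,"pics/t4.png")
E
```

```text
[ 0.56108013 -0.44764402  0.13958473] 0.019 [[ 0.927  0.376  0.003]
 [ 0.376 -0.927 -0.003]
 [ 0.002  0.004 -1.   ]]
[array([339. , 142.3]), array([325. , 143.8])] [array([450.6, 242. ]), array([444. , 226.3])]
```

View pics/s4.png

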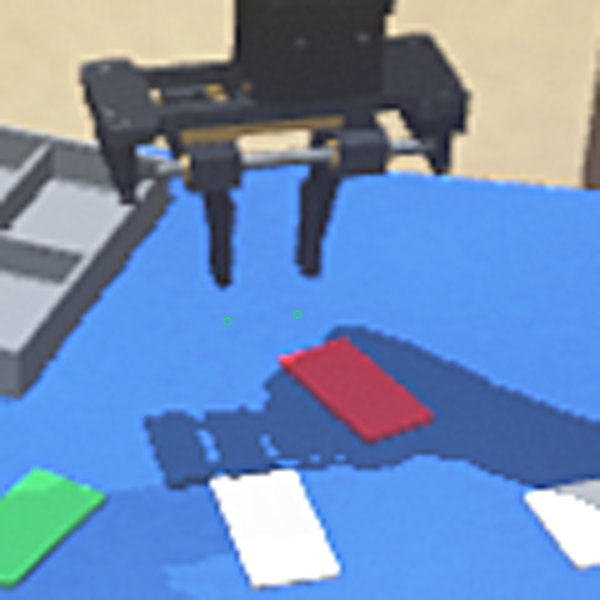

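View pics/t4.png

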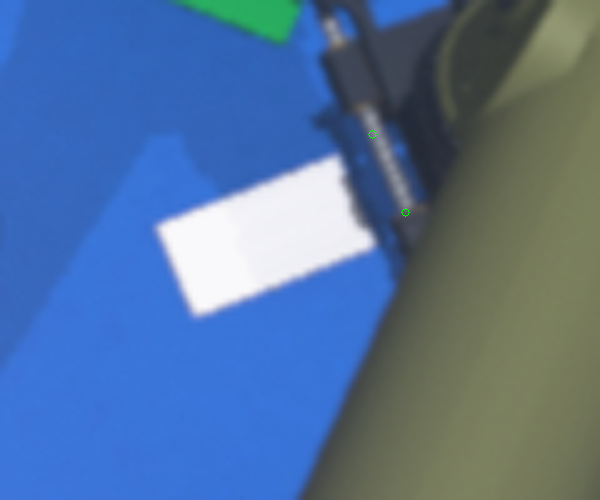

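```bash
python3 - <<'E'
from go import *
from scipy.optimize import least_squares
obs=[(np.array([.5611,-.4476,.1396]),22.1,.0199,[(342,135),(324.5,137)]),
     (np.array([.5593,-.4466,.0311]),22.1,.0402,[(347.5,168.3),(317.6,171)])]
def pred(o,off):
    p,y,h,_=o; c,n=np.cos(np.radians(y)),np.sin(np.radians(y))
    return [w2px("side",p+off+np.array([-a*c*1,-a*n,-.019])) for a in(h+.004,-h-.004)]
for o in obs: print(np.round(pred(o,np.zeros(3)),1),o[3])
for mask in([0,0,1],[0,1,0],[1,1,1]):
    f=lambda x:np.concatenate([(np.array(pred(o,x*np.array(mask)))-o[3]).ravel() for o in obs])
    r=least_squares(f,np.zeros(3)); print(mask,(r.x*mask).round(4),f(r.x).round(1))
E
```

```text
[[340.4 142.2]
 [323.6 144. ]] [(342, 135), (324.5, 137)]
[[345.5 173.6]
 [316.3 177.1]] [(347.5, 168.3), (317.6, 171)]
[0, 0, 1] [0.     0.     0.0216] [-1.2  0.3 -0.6  0.1 -1.5 -0.8 -1.1  0. ]
[0, 1, 0] [ 0.    -0.033  0.   ] [-0.2  1.   0.9  0.7 -0.7 -1.1  0.5 -0.4]
[1, 1, 1] [-0.005   0.0179  0.0335] [ 0.1  0.1  0.4 -0.1 -0.2 -0.5 -0.3  0.4]
```

Either z is off by about +21 mm or y by -33 mm. The top view, where the rod sits over the TCP, favours z. I'll go back down open and look closely at low height.

```bash
python3 -m crank '{"dp":[[0,0,2],[0,0,2],[0,0,2],[0,0,2],[0,0,2],[0,0,1],[0,0,0.7],[0,0,0]],"delta_rot":[[0,0,0],[0,0,0],[0,0,0],[0,0,0],[0,0,0],[0,0,0],[0,0,0],[0,0,0]]}' 8.0 40
python3 - <<'E'
from go import *
g,y=grip("B"); plan(g,.0205,y)
im=ctrl.get_image("side");cv2.imwrite("pics/s5f.png",im)
cv2.imwrite("pics/s5.png",cv2.resize(im[130:210,280:380],None,fx=7,fy=7,interpolation=cv2.INTER_CUBIC))
E
```

```text
time: 5.85
position: [0.5592, -0.4465, 0.0187]
tool_rot: [-3.082, -0.601, 0.002]
ft_force: [0.1, -0.2, 0.2]
grip_width: 0.917
t 5.85 pos [ 0.5592 -0.4465  0.0187] yaw 22.1 F [ 0.1 -0.2  0.2] grip 7.976
 dp(current tool, cm) [ 0.02  0.05 -0.18]  dp(target tool frame) [ 0.02  0.05 -0.18]  rot [-0.0018  0.001  -0.0058]
```

View pics/s5.png

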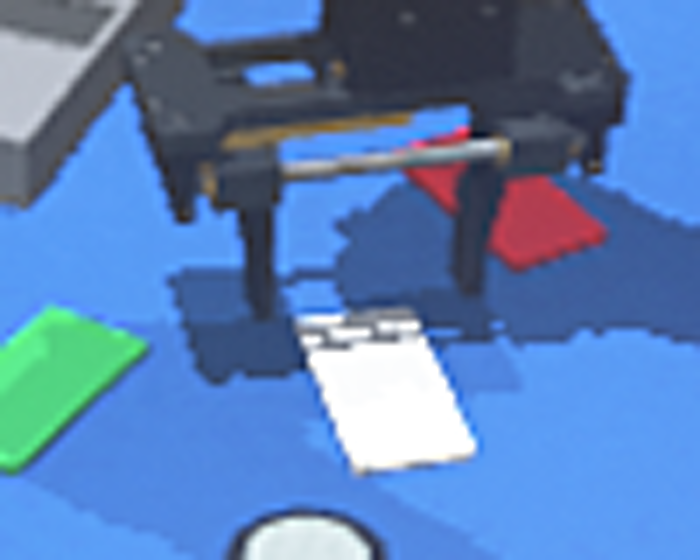

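No contact, though by the reading the tips should be on the bench, so the tips really are higher than stated. I'll go down in small steps and watch the force.

```bash
python3 -m crank '{"dp":[[0,0,0.1],[0,0,0.1],[0,0,0.1],[0,0,0.1],[0,0,0.1],[0,0,0.1],[0,0,0.1],[0,0,0.1]],"delta_rot":[[0,0,0],[0,0,0],[0,0,0],[0,0,0],[0,0,0],[0,0,0],[0,0,0],[0,0,0]]}'
python3 - <<'E'
from go import *
im=ctrl.get_image("side")
cv2.imwrite("pics/s6.png",cv2.resize(im[130:210,280:380],None,fx=7,fy=7,interpolation=cv2.INTER_CUBIC))
E
```

```text
time: 6.7
position: [0.5599, -0.447, 0.012]
tool_rot: [3.084, 0.601, -0.0]
ft_force: [0.0, 0.6, -0.5]
grip_width: 0.918
```

View pics/s6.png

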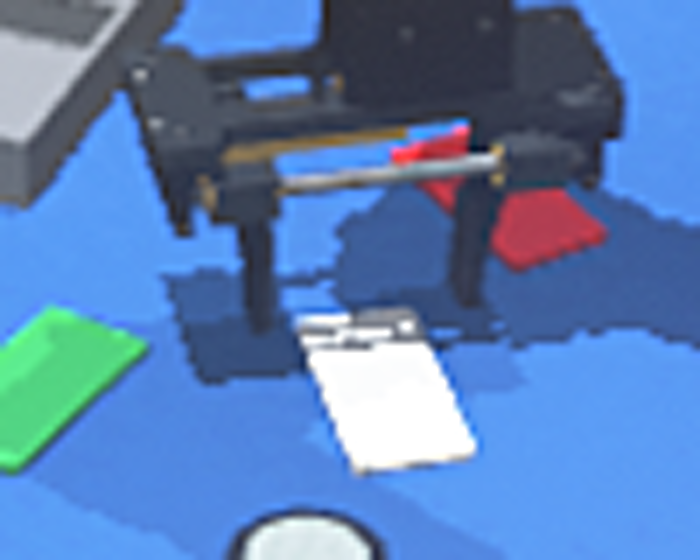

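```bash
python3 -m crank '{"dp":[[0,0,0.1],[0,0,0.1],[0,0,0.1],[0,0,0.1],[0,0,0.1],[0,0,0],[0,0,0],[0,0,0]],"delta_rot":[[0,0,0],[0,0,0],[0,0,0],[0,0,0],[0,0,0],[0,0,0],[0,0,0],[0,0,0]]}'
python3 - <<'E'
from go import *
im=ctrl.get_image("side")
cv2.imwrite("pics/s7.png",cv2.resize(im[130:210,280:380],None,fx=7,fy=7,interpolation=cv2.INTER_CUBIC))
s=ctrl.get_state();print(s["position"],s["ft_force"])
E
```

```text
time: 7.55
position: [0.5599, -0.4471, 0.0072]
tool_rot: [3.083, 0.601, 0.0]
ft_force: [0.3, 0.3, -0.1]
grip_width: 0.918
[ 0.55993802 -0.44708569  0.00714758] [-0.02385152  1.03782912 -0.09341803]
```

View pics/s7.png

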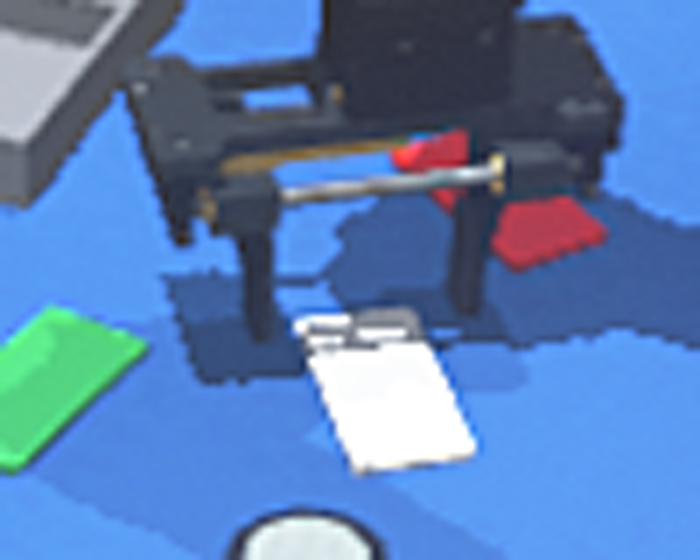

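```bash
python3 -m crank '{"dp":[[0,0,0.1],[0,0,0.1],[0,0,0.1],[0,0,0.1],[0,0,0.1],[0,0,0],[0,0,0],[0,0,0]],"delta_rot":[[0,0,0],[0,0,0],[0,0,0],[0,0,0],[0,0,0],[0,0,0],[0,0,0],[0,0,0]]}'
python3 -m crank '{"dp":[[0,0,0.1],[0,0,0.1],[0,0,0],[0,0,0],[0,0,0],[0,0,0],[0,0,0],[0,0,0]],"delta_rot":[[0,0,0],[0,0,0],[0,0,0],[0,0,0],[0,0,0],[0,0,0],[0,0,0],[0,0,0]]}'
python3 - <<'E'
from go import *
im=ctrl.get_image("side")
cv2.imwrite("pics/s8.png",cv2.resize(im[130:210,280:380],None,fx=7,fy=7,interpolation=cv2.INTER_CUBIC))
s=ctrl.get_state();print(s["position"],s["ft_force"])
E
```

```text
time: 8.4
position: [0.5599, -0.4471, 0.0021]
tool_rot: [3.083, 0.601, 0.0]
ft_force: [-0.1, -0.3, 0.2]
grip_width: 0.92
time: 9.2
position: [0.5599, -0.4471, 0.0001]
tool_rot: [3.083, 0.601, -0.0]
ft_force: [0.4, -0.3, -0.0]
grip_width: 0.92
[ 5.59914081e-01 -4.47084029e-01  9.39903329e-05] [-0.30173802  0.0385789   0.14100442]
```

View pics/s8.png

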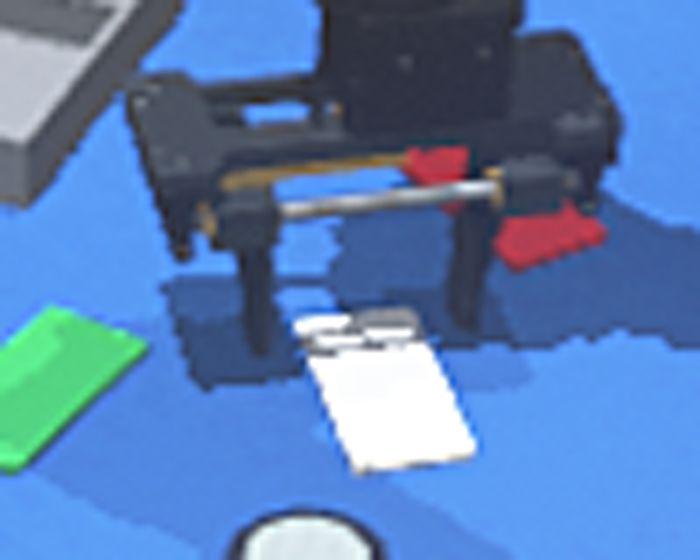

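The tips are now level with the shim edges at reading z≈0, so they sit roughly at the reading itself. Trying the grip.

```bash
python3 -m crank '{"dp":[[0,0,0],[0,0,0],[0,0,0],[0,0,0],[0,0,0],[0,0,0],[0,0,0],[0,0,0]],"delta_rot":[[0,0,0],[0,0,0],[0,0,0],[0,0,0],[0,0,0],[0,0,0],[0,0,0],[0,0,0]]}' 4.0 40
python3 - <<'E'
from go import *
im=ctrl.get_image("side")
cv2.imwrite("pics/s9.png",cv2.resize(im[130:210,280:380],None,fx=7,fy=7,interpolation=cv2.INTER_CUBIC))
s=ctrl.get_state();print(s["position"],s["ft_force"])
E
```

```text
time: 10.05
position: [0.5599, -0.447, 0.0001]
tool_rot: [3.083, 0.601, -0.0]
ft_force: [0.1, -0.2, -0.5]
grip_width: 0.54
[ 5.59906414e-01 -4.47021228e-01  6.09968278e-05] [-0.0147217   0.60583533  0.25115315]
```

View pics/s9.png

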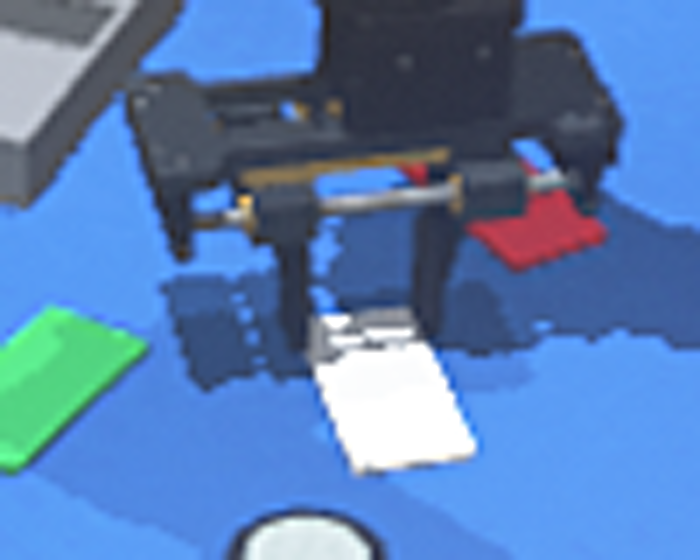

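```bash
python3 -m crank '{"dp":[[0,0,0],[0,0,-0.3],[0,0,-0.7],[0,0,-2],[0,0,-3],[0,0,-3],[0,0,-1.5],[0,0,-0.5]],"delta_rot":[[0,0,0],[0,0,0],[0,0,0],[0,0,0],[0,0,0],[0,0,0],[0,0,0],[0,0,0]]}' 4.0 50
python3 - <<'E'
from go import *
im=ctrl.get_image("side")
cv2.imwrite("pics/s10.png",cv2.resize(im[100:210,270:380],None,fx=5,fy=5,interpolation=cv2.INTER_CUBIC))
plan(bed(-.115),.08,4.8)
E
```

```text
time: 10.9
position: [0.5608, -0.4477, 0.1125]
tool_rot: [3.081, 0.6, 0.003]
ft_force: [-0.4, -0.1, -0.5]
grip_width: 0.452
t 10.95 pos [ 0.5604 -0.4475  0.1117] yaw 22.1 F [ 1.  -0.6  0.6] grip 3.999
 dp(current tool, cm) [ 15.75 -40.72   3.1 ]  dp(target tool frame) [  2.97 -43.55   3.17]  rot [ 0.002  -0.0012  0.3011]
```

View pics/s10.png

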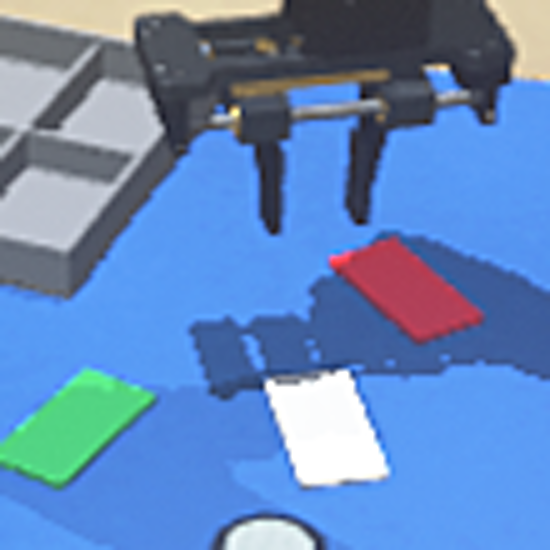

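It slipped off, so the tips only caught the upper edge and need to go lower. I'll descend again, probing for the bench.

```bash
python3 -m crank '{"dp":[[0,0,2],[0,0,3],[0,0,3],[0,0,2],[0,0,1.1],[0,0,0],[0,0,0],[0,0,0]],"delta_rot":[[0,0,0],[0,0,0],[0,0,0],[0,0,0],[0,0,0],[0,0,0],[0,0,0],[0,0,0]]}' 8.0 50
python3 -m crank '{"dp":[[0,0,0.1],[0,0,0.1],[0,0,0],[0,0,0],[0,0,0],[0,0,0],[0,0,0],[0,0,0]],"delta_rot":[[0,0,0],[0,0,0],[0,0,0],[0,0,0],[0,0,0],[0,0,0],[0,0,0],[0,0,0]]}'

```

```text
time: 11.75
position: [0.5601, -0.4468, -0.0011]
tool_rot: [-3.083, -0.601, -0.0]
ft_force: [-0.6, -0.2, -0.3]
grip_width: 0.914
time: 12.55
position: [0.5599, -0.4471, -0.0029]
tool_rot: [3.083, 0.601, 0.0]
ft_force: [-0.3, 0.4, 1.0]
grip_width: 0.919
```

```bash
python3 -m crank '{"dp":[[0,0,0.1],[0,0,0],[0,0,0],[0,0,0],[0,0,0],[0,0,0],[0,0,0],[0,0,0]],"delta_rot":[[0,0,0],[0,0,0],[0,0,0],[0,0,0],[0,0,0],[0,0,0],[0,0,0],[0,0,0]]}'
python3 - <<'E'
from go import *
im=ctrl.get_image("side")
cv2.imwrite("pics/s11.png",cv2.resize(im[130:210,280:380],None,fx=7,fy=7,interpolation=cv2.INTER_CUBIC))
s=ctrl.get_state();print(s["position"],s["ft_force"])
E
```

```text
time: 13.35
position: [0.5599, -0.447, -0.0039]
tool_rot: [3.083, 0.601, -0.0]
ft_force: [0.6, -0.5, 0.5]
grip_width: 0.918
[ 0.55993688 -0.44704966 -0.00391108] [ 0.16172829 -0.16614954 -0.28362564]
```

View pics/s11.png

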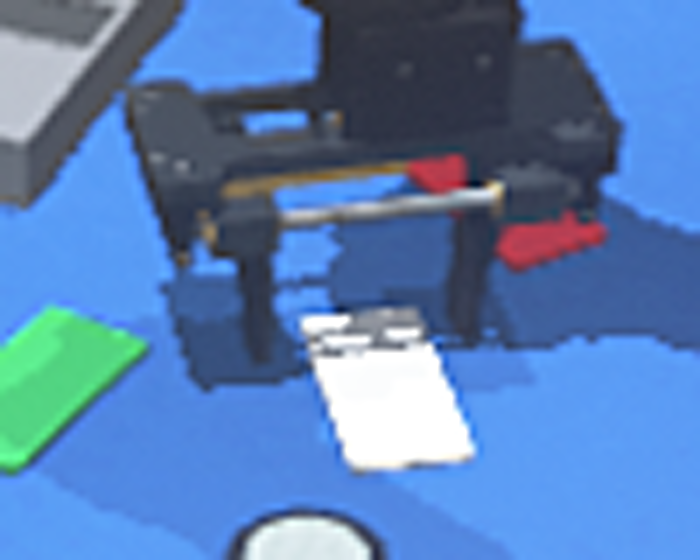

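```bash
python3 -m crank '{"dp":[[0,0,0.1],[0,0,0],[0,0,0],[0,0,0],[0,0,0],[0,0,0],[0,0,0],[0,0,0]],"delta_rot":[[0,0,0],[0,0,0],[0,0,0],[0,0,0],[0,0,0],[0,0,0],[0,0,0],[0,0,0]]}'
python3 -m crank '{"dp":[[0,0,0],[0,0,0],[0,0,0],[0,0,0],[0,0,0],[0,0,0],[0,0,0],[0,0,0]],"delta_rot":[[0,0,0],[0,0,0],[0,0,0],[0,0,0],[0,0,0],[0,0,0],[0,0,0],[0,0,0]]}' 4.0 40
```

```text
time: 14.2
position: [0.5601, -0.4472, -0.0045]
tool_rot: [3.083, 0.601, 0.0]
ft_force: [-1.4, 0.4, 4.9]
grip_width: 0.92
time: 15.0
position: [0.5602, -0.4477, -0.0044]
tool_rot: [3.082, 0.6, 0.001]
ft_force: [-0.3, -1.2, 4.2]
grip_width: 0.567
```

The bench contacts at reading z=-0.0044, so tip height = reading + 4.4 mm. The grip holds at 4.93 cm. Lifting.

```bash
python3 -m crank '{"dp":[[0,0,-0.3],[0,0,-0.7],[0,0,-2],[0,0,-3],[0,0,-2.5],[0,0,-1],[0,0,-0.5],[0,0,0]],"delta_rot":[[0,0,0],[0,0,0],[0,0,0],[0,0,0],[0,0,0],[0,0,0],[0,0,0],[0,0,0]]}'
python3 - <<'E'
from go import *
im=ctrl.get_image("side")
cv2.imwrite("pics/s12.png",cv2.resize(im[100:210,270:380],None,fx=5,fy=5,interpolation=cv2.INTER_CUBIC))
plan(bed(-.115),.08,4.8)
E
```

```text
time: 15.8
position: [0.5596, -0.4469, 0.0946]
tool_rot: [-3.083, -0.601, 0.001]
ft_force: [0.0, 0.7, -0.5]
grip_width: 0.562
t 15.85 pos [ 0.5593 -0.4467  0.0938] yaw 22.1 F [-0.4 -0.1 -0.6] grip 4.910
 dp(current tool, cm) [ 15.84 -40.59   1.42]  dp(target tool frame) [  3.08 -43.46   1.38]  rot [-0.0013  0.0012  0.3012]
```

View pics/s12.png

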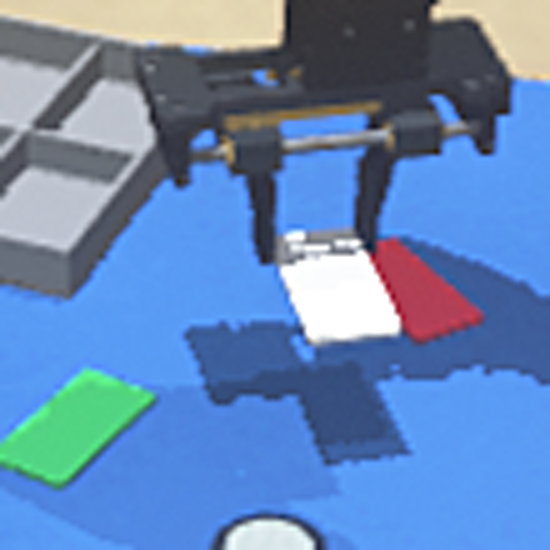

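```bash
python3 -m crank '{"dp":[[1.8,-4.6,0],[1.8,-4.6,0],[1.8,-4.6,0],[1.8,-4.6,0],[1.8,-4.6,0],[1.8,-4.6,0],[1.8,-4.6,0],[1.8,-4.6,0]],"delta_rot":[[0,0,0],[0,0,0],[0,0,0],[0,0,0],[0,0,0],[0,0,0],[0,0,0],[0,0,0]]}'
python3 -m crank '{"dp":[[1.4,-3.8,0],[0,0,0],[0,0,0],[0,0,1],[0,0,1],[0,0,1],[0,0,1],[0,0,0]],"delta_rot":[[0,0,0],[0,0,0.1],[0,0,0.1],[0,0,0.1],[0,0,0],[0,0,0],[0,0,0],[0,0,0]]}'
python3 - <<'E'
from go import *
for n in("top","side"): cv2.imwrite(f"pics/{n}13.png",ctrl.get_image(n))
t=cv2.imread("pics/top13.png");s=cv2.imread("pics/side13.png")
a=cv2.resize(t[205:285,200:300],(600,480),interpolation=cv2.INTER_CUBIC);cv2.imwrite("pics/t13.png",a)
cv2.imwrite("pics/s13.png",cv2.resize(s[230:360,250:370],None,fx=4.6,fy=4.6,interpolation=cv2.INTER_CUBIC))
plan(bed(-.115),.0076,4.8)
E
```

```text
time: 16.65
position: [0.5537, -0.05, 0.0936]
tool_rot: [-3.083, -0.601, 0.003]
ft_force: [1.7, -0.1, -0.2]
grip_width: 0.569
time: 17.45
position: [0.5522, -0.0115, 0.0528]
tool_rot: [-3.138, -0.135, 0.006]
ft_force: [-0.3, -1.4, -0.9]
grip_width: 0.567
t 17.55 pos [ 0.5536 -0.0114  0.0546] yaw 4.9 F [ 0.3  0.5 -0.4] grip 4.920
 dp(current tool, cm) [ 0.01 -0.04  4.7 ]  dp(target tool frame) [ 0.01 -0.04  4.7 ]  rot [-0.0004  0.0009  0.0017]
```

View pics/t13.png

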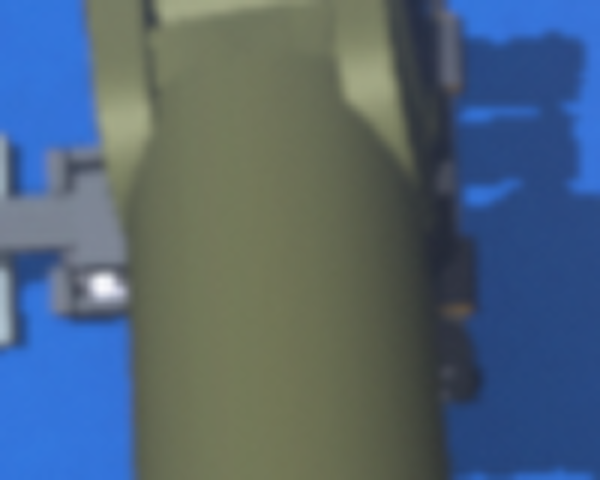

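View pics/s13.png

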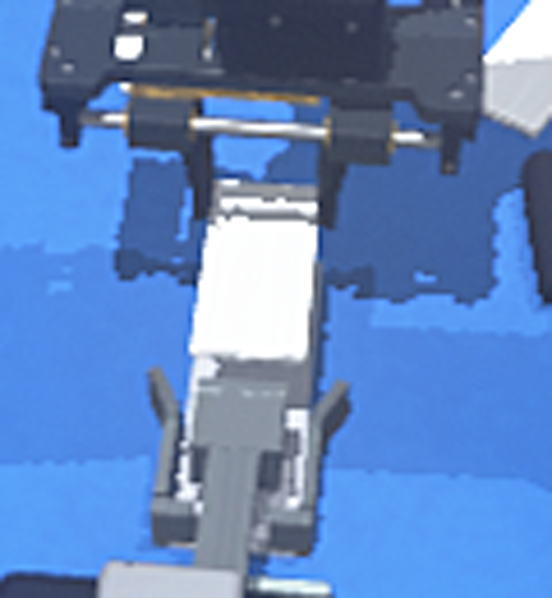

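```bash
cat >> go.py <<'E'
def tobed(n,u,v,z):
    p=px2w(n,u,v,z)[:2]-BO; return np.round(np.array([p@UX,p@UY])*1000,1)
E
python3 - <<'E'
from go import *
s=cv2.imread("pics/side13.png")
for u,v in((192,352),(312,358),(218,183),(318,188)): print(tobed("side",250+u/4.6-.4,230+v/4.6-.4,.065))
E
```

```text
[-24.4 -22.8]
[-26.   29.8]
[-124.4  -22.3]
[-125.7   25. ]
```

```bash
python3 -m crank '{"dp":[[0,0,1.2],[0,0,1.2],[0,0,1.2],[0,0,0.9],[0,0,0.5],[0,0,0.3],[0,0,0],[0,0,0]],"delta_rot":[[0,0,0],[0,0,0],[0,0,0],[0,0,0],[0,0,0],[0,0,0],[0,0,0],[0,0,0]]}'
python3 - <<'E'
from go import *
cv2.imwrite("pics/side14.png",ctrl.get_image("side"))
s=cv2.imread("pics/side14.png")
cv2.imwrite("pics/s14.png",cv2.resize(s[250:360,260:360],None,fx=5.4,fy=5.4,interpolation=cv2.INTER_CUBIC))
plan(bed(-.063),0,4.8)
E
```

```text
time: 18.35
position: [0.5542, -0.0114, 0.0023]
tool_rot: [3.139, 0.134, 0.001]
ft_force: [-0.2, -0.2, -2.4]
grip_width: 0.564
t 18.40 pos [ 0.5543 -0.0114  0.0025] yaw 4.9 F [-0.6 -0.  -1.4] grip 4.904
 dp(current tool, cm) [-0.06 -5.25  0.25]  dp(target tool frame) [-0.07 -5.25  0.25]  rot [ 0.0003 -0.0009  0.0012]
```

View pics/s14.png

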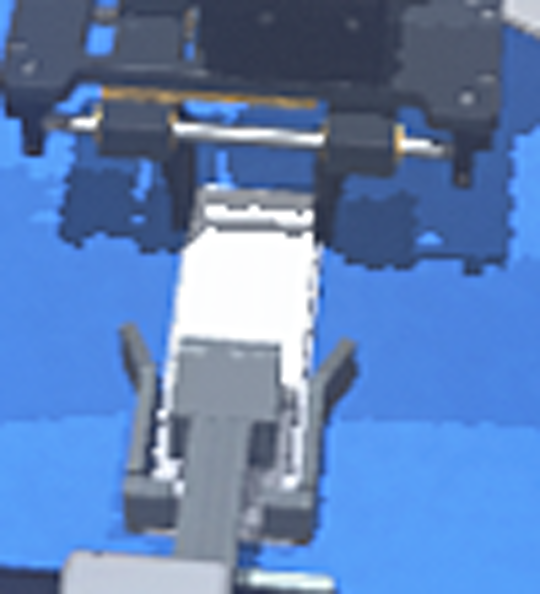

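```bash
python3 -m crank '{"dp":[[0,0,0.1],[0,0,0.1],[0,0,0],[-0.06,-1,0],[0,-1,0],[0,-1,0],[0,-1,0],[0,-0.6,0]],"delta_rot":[[0,0,0],[0,0,0],[0,0,0],[0,0,0],[0,0,0],[0,0,0],[0,0,0],[0,0,0]]}'
python3 - <<'E'
from go import *
plan(bed(-.063),0,4.8)
E
```

```text
time: 19.2
position: [0.5491, 0.0363, 0.0001]
tool_rot: [-3.138, -0.136, -0.0]
ft_force: [-1.1, -0.0, -1.2]
grip_width: 0.569
t 19.20 pos [5.491e-01 3.630e-02 1.000e-04] yaw 5.0 F [-1.1 -0.  -1.2] grip 4.951
 dp(current tool, cm) [ 0.05 -0.45  0.01]  dp(target tool frame) [ 0.05 -0.45  0.01]  rot [-0.0004 -0.0001  0.0031]
```

```bash
python3 -m crank '{"dp":[[0.05,-0.2,0],[0,-0.1,0],[0,-0.1,0],[0,-0.1,0],[0,-0.1,0],[0,0,0],[0,0,0],[0,0,0]],"delta_rot":[[0,0,0],[0,0,0],[0,0,0],[0,0,0],[0,0,0],[0,0,0],[0,0,0],[0,0,0]]}'
python3 - <<'E'
from go import *
plan(bed(-.063),0,4.8)
cv2.imwrite("pics/side15.png",ctrl.get_image("side"))
s=cv2.imread("pics/side15.png")
cv2.imwrite("pics/s15.png",cv2.resize(s[250:360,260:360],None,fx=5.4,fy=5.4,interpolation=cv2.INTER_CUBIC))
E
```

```text
time: 20.0
position: [0.5494, 0.0402, 0.0]
tool_rot: [3.139, 0.133, -0.0]
ft_force: [0.2, 0.0, -1.1]
grip_width: 0.567
t 20.00 pos [0.5494 0.0402 0.    ] yaw 4.9 F [ 0.2  0.  -1.1] grip 4.936
 dp(current tool, cm) [-0.   -0.06  0.  ]  dp(target tool frame) [-0.   -0.06  0.  ]  rot [0.0002 0.     0.0011]
```

View pics/s15.png

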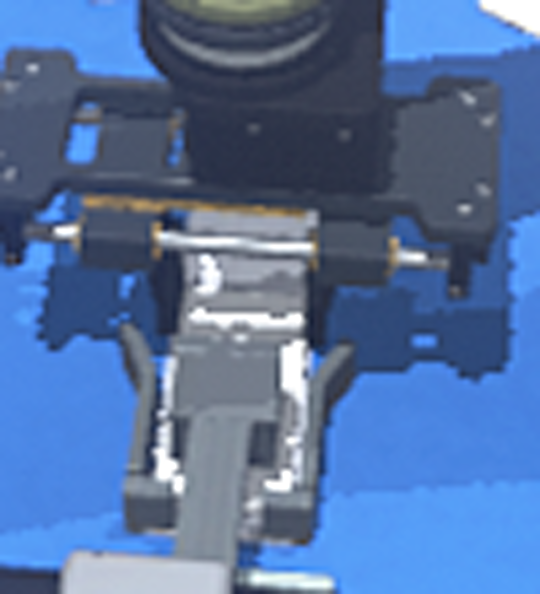

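```bash
python3 -m crank '{"dp":[[0,-0.1,0],[0,-0.1,0],[0,-0.1,0],[0,-0.1,0],[0,0,0],[0,0,0],[0,0,0],[0,0,0]],"delta_rot":[[0,0,0],[0,0,0],[0,0,0],[0,0,0],[0,0,0],[0,0,0],[0,0,0],[0,0,0]]}'
```

```text
time: 20.85
position: [0.5491, 0.0413, -0.0001]
tool_rot: [3.135, 0.13, -0.001]
ft_force: [0.2, -6.7, -0.9]
grip_width: 0.568
```

Contact with the stops: 6.7 N reaction, TCP at y=0.0413, as predicted. Releasing and backing up.

```bash
python3 -m crank '{"dp":[[0,0.2,0],[0,0,0],[0,0,0],[0,0,-1],[0,0,-2],[0,0,-3],[0,1,-3],[0,4,-1.5]],"delta_rot":[[0,0,0],[0,0,0],[0,0,0],[0,0,0],[0,0,0],[0,0,0],[0,0,0],[0,0,0]]}' 6.4 40
python3 - <<'E'
from go import *
g,y=grip("A"); plan(g,.0,y)
cv2.imwrite("pics/side16.png",ctrl.get_image("side"))
s=cv2.imread("pics/side16.png")
cv2.imwrite("pics/s16.png",cv2.resize(s[270:370,260:360],None,fx=5.8,fy=5.8,interpolation=cv2.INTER_CUBIC))
E
```

```text
time: 21.65
position: [0.5552, -0.0014, 0.1091]
tool_rot: [-3.135, -0.148, -0.009]
ft_force: [0.7, 0.6, 0.3]
grip_width: 0.735
t 21.65 pos [ 0.5552 -0.0014  0.1091] yaw 5.4 F [0.7 0.6 0.3] grip 6.397
 dp(current tool, cm) [ 8.   22.66 10.91]  dp(target tool frame) [ 2.23 23.93 10.91]  rot [-0.0016 -0.006  -0.2493]
```

View pics/s16.png

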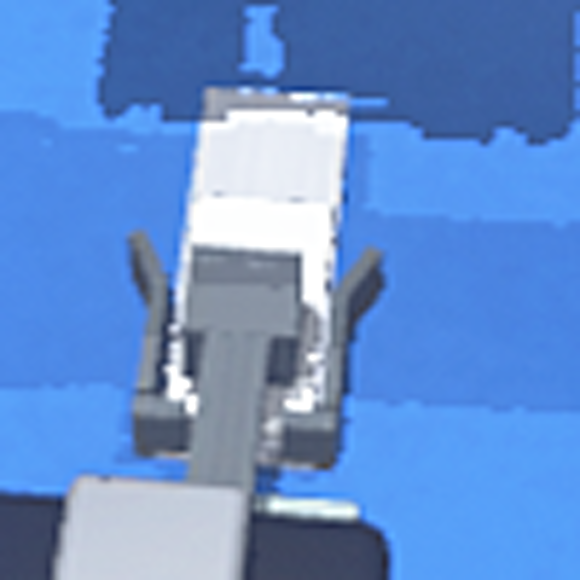

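```bash
python3 -m crank '{"dp":[[1.3,3.8,0],[1.3,3.8,0],[1.3,3.8,0],[1.4,3.8,0],[1.4,3.8,0],[1.3,3.7,0],[0,0,1],[0,0,3]],"delta_rot":[[0,0,0],[0,0,0],[0,0,0],[0,0,0],[0,0,0],[0,0,0],[0,0,-0.125],[0,0,-0.125]]}' 6.4 40
python3 - <<'E'
from go import *
print(tobed("side",260+195/5.8,270+195/5.8,.010),tobed("side",260+338/5.8,270+198/5.8,.010))
g,y=grip("A"); plan(g,-.003,y)
im=ctrl.get_image("side")
cv2.imwrite("pics/s17.png",cv2.resize(im[150:270,240:360],None,fx=4.8,fy=4.8,interpolation=cv2.INTER_CUBIC))
E
```

```text
time: 22.5
position: [0.6553, -0.2292, 0.0682]
tool_rot: [3.094, 0.526, 0.01]
ft_force: [0.6, 0.5, -0.5]
grip_width: 0.735
[-73.2 -24.8] [-76.8  28.9]
t 22.50 pos [ 0.6553 -0.2292  0.0682] yaw 19.3 F [ 0.6  0.5 -0.5] grip 6.398
 dp(current tool, cm) [ 0.43 -0.93  7.12]  dp(target tool frame) [ 0.48 -0.89  7.12]  rot [ 0.0042 -0.0055 -0.007 ]
```

View pics/s17.png

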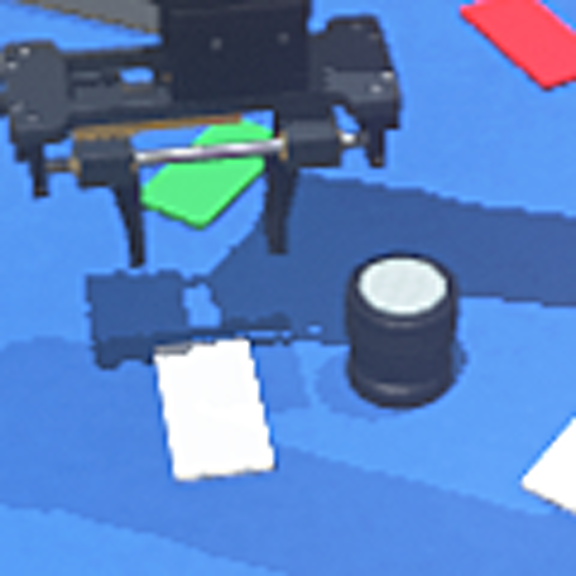

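Before descending: the gripper's side brackets come close to the lens. I'll measure the bracket height above the fingertips from the earlier picture.

```bash
python3 - <<'E'
from go import *
c,n=np.cos(np.radians(22.1)),np.sin(np.radians(22.1))
ex=np.array([c,n,0]);ey=np.array([n,-c,0])
p=np.array([.5592,-.4470,0])
print("obs brackets (306.4,161.4),(364.3,155.7); tips (317.4,175),(346.9,172); tip z ~.0231?")
for z in(.015,.023,.03): print("tip",z,[w2px("side",p+a*ex+[0,0,z]).round(1) for a in(.044,-.044)])
for z in(.07,.08,.09,.1):
  for k in (-.037,0,.037):
    print(z,k,[w2px("side",p+a*ex+k*ey+[0,0,z]).round(1) for a in(.092,-.092)])
# lens position
for n_,u,v,z in (("side",240+403/4.8,150+283/4.8,.062),("side",240+403/4.8,150+385/4.8,.0),("top",353,241,.062)): print(px2w(n_,u,v,z))
E
```

```text
obs brackets (306.4,161.4),(364.3,155.7); tips (317.4,175),(346.9,172); tip z ~.0231?
tip 0.015 [array([316.5, 176.2]), array([345.6, 172.7])]
tip 0.023 [array([316.5, 174. ]), array([345.8, 170.5])]
tip 0.03 [array([316.6, 172. ]), array([345.9, 168.5])]
0.07 -0.037 [array([302.8, 169.8]), array([366.7, 162.3])]
0.07 0 [array([300.2, 162.3]), array([362.9, 155.1])]
0.07 0.037 [array([297.7, 155. ]), array([359.1, 148.2])]
0.08 -0.037 [array([302.8, 166.8]), array([367.1, 159.4])]
0.08 0 [array([300.2, 159.3]), array([363.2, 152.2])]
0.08 0.037 [array([297.6, 152.1]), array([359.4, 145.3])]
0.09 -0.037 [array([302.8, 163.8]), array([367.4, 156.3])]
0.09 0 [array([300.2, 156.3]), array([363.5, 149.2])]
0.09 0.037 [array([297.6, 149.1]), array([359.7, 142.3])]
0.1 -0.037 [array([302.8, 160.7]), array([367.7, 153.3])]
0.1 0 [array([300.1, 153.2]), array([363.8, 146.1])]
0.1 0.037 [array([297.5, 146. ]), array([360. , 139.3])]
[ 0.54966009 -0.23360173  0.062     ]
[ 5.46052916e-01 -2.22150290e-01  1.11022302e-16]
[ 0.5486177  -0.22920185  0.062     ]
```

The bracket height is ambiguous (roughly 55 to 70 mm above the tips), and the lens is 62 mm high. To be safe I'll approach offset 17 mm away from the lens with the jaws fully open, and let the closing jaws pull the shim away from it.

```bash
python3 -m crank '{"dp":[[1.1,-0.4,0],[1.0,0,0],[0,0,1],[0,0,1],[0,0,1],[0,0,0.5],[0,0,0],[0,0,0]],"delta_rot":[[0,0,0],[0,0,0],[0,0,0],[0,0,0],[0,0,0],[0,0,0],[0,0,0],[0,0,0]]}' 8.7 40
python3 - <<'E'
from go import *
g,y=grip("A"); a=np.radians(y); plan(g+.017*np.array([np.cos(a),np.sin(a)]),-.003,y)
im=ctrl.get_image("side")
cv2.imwrite("pics/s18.png",cv2.resize(im[150:270,240:360],None,fx=4.8,fy=4.8,interpolation=cv2.INTER_CUBIC))
im=ctrl.get_image("top")
cv2.imwrite("pics/t18.png",cv2.resize(im[150:280,290:420],None,fx=4.4,fy=4.4,interpolation=cv2.INTER_CUBIC))
E
```

```text
time: 23.35
position: [0.6708, -0.2164, 0.03]
tool_rot: [3.098, 0.523, -0.0]
ft_force: [-0.0, -0.2, -0.4]
grip_width: 0.998
t 23.35 pos [ 0.6708 -0.2164  0.03  ] yaw 19.2 F [-0.  -0.2 -0.4] grip 8.685
 dp(current tool, cm) [ 0.28 -0.21  3.3 ]  dp(target tool frame) [ 0.29 -0.21  3.3 ]  rot [ 0.0001  0.0001 -0.0092]
```

View pics/s18.png

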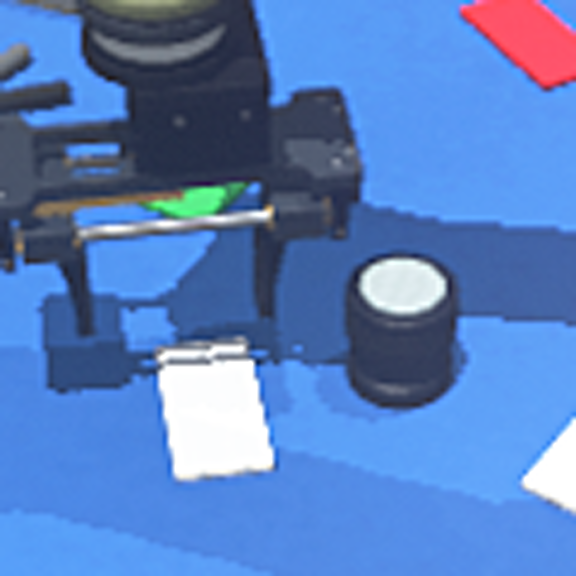

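View pics/t18.png

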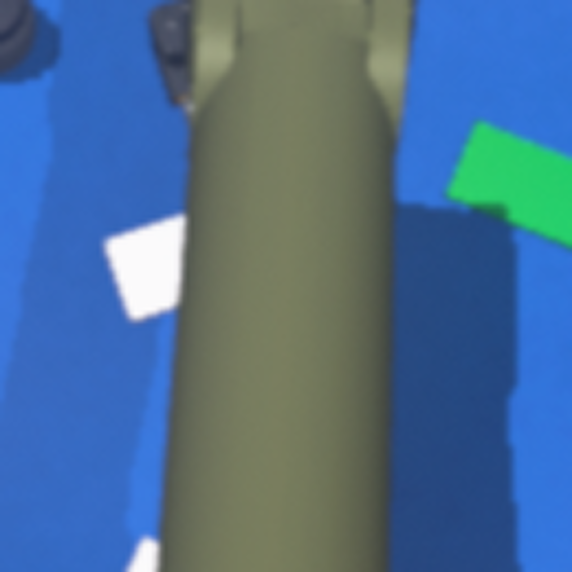

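```bash
python3 -m crank '{"dp":[[0.15,-0.2,0.8],[0,0,0.8],[0,0,0.7],[0,0,0.5],[0,0,0.3],[0,0,0.1],[0,0,0],[0,0,0]],"delta_rot":[[0,0,-0.009],[0,0,0],[0,0,0],[0,0,0],[0,0,0],[0,0,0],[0,0,0],[0,0,0]]}'
python3 - <<'E'
from go import *
im=ctrl.get_image("side")
cv2.imwrite("pics/s19.png",cv2.resize(im[150:270,240:360],None,fx=4.8,fy=4.8,interpolation=cv2.INTER_CUBIC))
E
```

```text
time: 24.25
position: [0.6719, -0.2138, -0.0016]
tool_rot: [3.095, 0.538, 0.001]
ft_force: [-1.1, -0.9, 0.1]
grip_width: 0.999
```

View pics/s19.png

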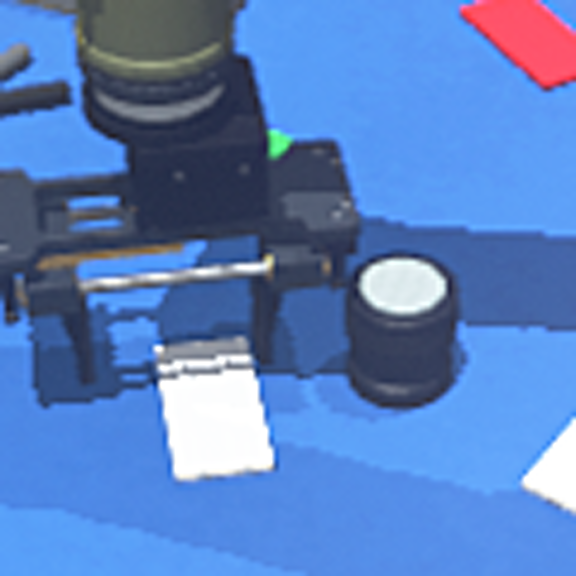

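Clear of the lens. Lowering a touch more and closing.

```bash
python3 -m crank '{"dp":[[0,0,0.1],[0,0,0.05],[0,0,0],[0,0,0],[0,0,0],[0,0,0],[0,0,0],[0,0,0]],"delta_rot":[[0,0,0],[0,0,0],[0,0,0],[0,0,0],[0,0,0],[0,0,0],[0,0,0],[0,0,0]]}' 4.0 40
python3 - <<'E'
from go import *
plan(bed(-.115),.05,4.8)
im=ctrl.get_image("side")
cv2.imwrite("pics/s20.png",cv2.resize(im[150:270,240:360],None,fx=4.8,fy=4.8,interpolation=cv2.INTER_CUBIC))
E
```

```text
time: 25.1
position: [0.6717, -0.2137, -0.0034]
tool_rot: [3.095, 0.538, 0.0]
ft_force: [0.4, -0.5, -0.3]
grip_width: 0.567
t 25.10 pos [ 0.6717 -0.2137 -0.0034] yaw 19.7 F [ 0.4 -0.5 -0.3] grip 4.934
 dp(current tool, cm) [ -4.28 -23.07  -5.35]  dp(target tool frame) [-10.07 -21.19  -5.34]  rot [ 1.000e-04 -1.000e-04  2.603e-01]
```

View pics/s20.png

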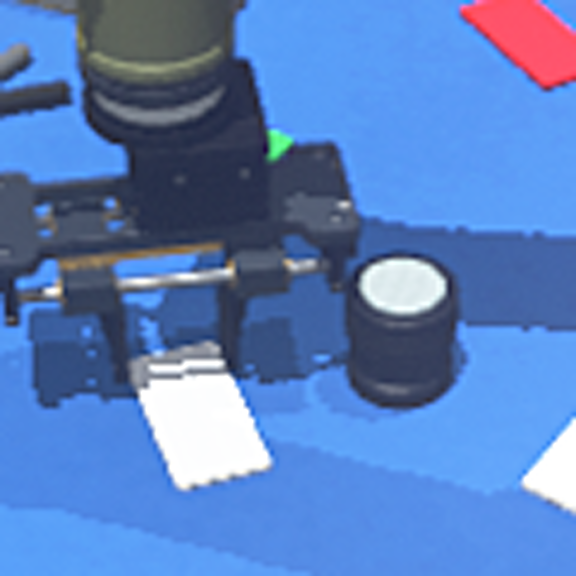

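```bash
python3 -m crank '{"dp":[[0,0,-0.3],[0,0,-0.7],[0,0,-2],[0,0,-3],[0,0,-3],[0,0,-1],[0,0,0],[0,0,0]],"delta_rot":[[0,0,0],[0,0,0],[0,0,0],[0,0,0],[0,0,0],[0,0,0],[0,0,0],[0,0,0]]}'
python3 - <<'E'
from go import *
plan(bed(-.115),.09,4.8)
im=ctrl.get_image("side")
cv2.imwrite("pics/s21.png",cv2.resize(im[130:250,240:360],None,fx=4.8,fy=4.8,interpolation=cv2.INTER_CUBIC))
E
```

```text
time: 25.95
position: [0.6709, -0.2137, 0.0953]
tool_rot: [-3.095, -0.538, 0.002]
ft_force: [0.6, 0.3, -1.4]
grip_width: 0.568
t 25.95 pos [ 0.6709 -0.2137  0.0953] yaw 19.7 F [ 0.6  0.3 -1.4] grip 4.939
 dp(current tool, cm) [ -4.2  -23.04   0.55]  dp(target tool frame) [ -9.99 -21.18   0.53]  rot [-0.0005  0.0016  0.2603]
```

View pics/s21.png

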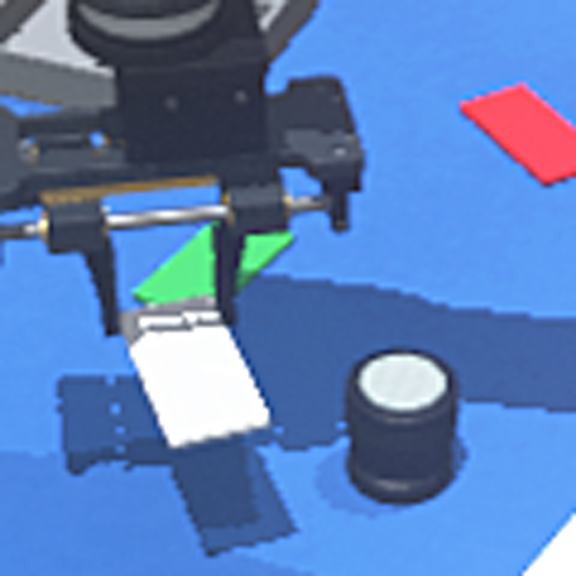

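```bash
python3 - <<'E'
from go import *
W=lambda u,v,z:px2w("side",240+u/4.8-.4,130+v/4.8-.4,z)[:2]
for a,b,z in(((133,347),(166,432),.1057),((222,322),(266,410),.1057),((172,447),(268,427),.1)):
    d=W(*b,z)-W(*a,z); print(np.linalg.norm(d).round(4),np.degrees(np.arctan2(d[1],d[0])).round(1))
print(W(220,437,.1)) # nose mid bottom
g=np.array([.6709,-.2137]);print("expected nose mid", g+.088*np.array([np.cos(np.radians(109.7)),np.sin(np.radians(109.7))]))
E
```

```text
0.0668 117.4
0.0718 119.3
0.048 -152.0
[ 0.62556627 -0.13146247]
expected nose mid [ 0.64123562 -0.13085059]
```

The shim is held, but it turned about 8.5° in the jaws as they pulled it (shim yaw ≈118°, tool-perpendicular 109.7°). I'll lay it aligned with the tool at -3.9°, then regrip squarely.

```bash
python3 -m crank '{"dp":[[-0.7,-3.8,0],[-0.7,-3.8,0],[-0.7,-3.8,0],[-0.7,-3.8,0],[-0.7,-3.8,0],[-0.6,-3.6,0],[0,0,0],[0,0,0]],"delta_rot":[[0,0,0],[0,0,0],[0,0,0],[0,0,0],[0,0,0],[0,0,0.12],[0,0,0.146],[0,0,0.146]]}'
python3 - <<'E'
from go import *
im=ctrl.get_image("side")
cv2.imwrite("pics/s22.png",cv2.resize(im[220:350,250:380],None,fx=4.5,fy=4.5,interpolation=cv2.INTER_CUBIC))
plan(bed(-.121),.0086,-3.9)
E
```

```text
time: 26.8
position: [0.5551, -0.0134, 0.095]
tool_rot: [3.139, -0.112, -0.004]
ft_force: [0.5, -0.8, -0.4]
grip_width: 0.568
t 26.85 pos [ 0.5555 -0.0143  0.095 ] yaw -4.5 F [ 1.   0.2 -0.3] grip 4.964
 dp(current tool, cm) [-0.09  0.28  8.64]  dp(target tool frame) [-0.12  0.28  8.64]  rot [ 0.0002  0.0025 -0.0099]
```

View pics/s22.png

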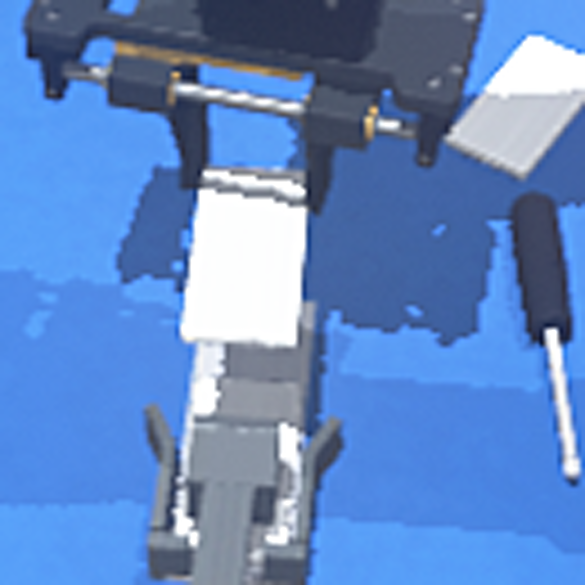

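```bash
python3 - <<'E'
from go import *
for u,v,z in((203,168,.1044),(305,175,.1044),(185,340,.0984),(297,345,.0984),(185,330,.1044),(300,330,.1044)): print(tobed("side",250+u/4.5-.4,220+v/4.5-.4,z))
E
```

```text
[-123.8  -26.7]
[-123.9   21.4]
[-25.7 -23.5]
[-27.4  25.4]
[-26.4 -23.5]
[-31.   26.4]
```

```bash
python3 -m crank '{"dp":[[-0.2,0,1.5],[0,0,1.5],[0,0,2],[0,0,1.8],[0,0,1.0],[0,0,0.6],[0,0,0.2],[0,0,0]],"delta_rot":[[0,0,0.03],[0,0,0],[0,0,0],[0,0,0],[0,0,0],[0,0,0],[0,0,0],[0,0,0]]}'
python3 - <<'E'
from go import *
im=ctrl.get_image("side")
cv2.imwrite("pics/s23.png",cv2.resize(im[240:360,250:370],None,fx=4.8,fy=4.8,interpolation=cv2.INTER_CUBIC))
plan(bed(-.104),.0066,4.8)
E
```

```text
time: 27.65
position: [0.5551, -0.0147, 0.0106]
tool_rot: [-3.138, 0.153, -0.0]
ft_force: [-0.1, 0.1, -0.5]
grip_width: 0.572
t 27.70 pos [ 0.5554 -0.0147  0.011 ] yaw -5.6 F [ 0.1 -0.4 -0.1] grip 4.953
 dp(current tool, cm) [-0.41 -1.43  0.44]  dp(target tool frame) [-0.14 -1.48  0.44]  rot [ 1.000e-04 -9.000e-04 -1.815e-01]
```

View pics/s23.png

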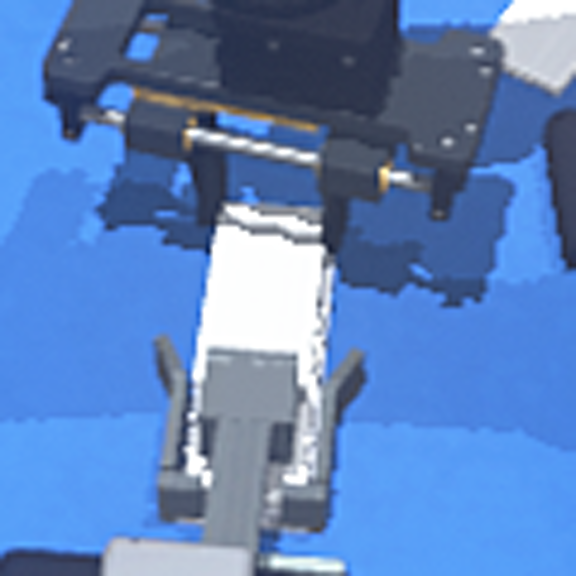

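```bash
python3 -m crank '{"dp":[[0,0,0.2],[0,0,0.15],[-0.09,-0.4,0],[-0.09,-0.4,0],[-0.09,-0.4,0],[-0.09,-0.4,0],[0,0,0],[0,0,0]],"delta_rot":[[0,0,0],[0,0,0],[0,0,0],[0,0,0],[0,0,0],[0,0,0],[0,0,0],[0,0,0]]}'
python3 -m crank '{"dp":[[0,0,0],[0,0,0],[0,0,0],[0,0,0],[0,0,0],[0,0,0],[0,0,0],[0,0,0]],"delta_rot":[[0,0,0],[0,0,0],[0,0,-0.09],[0,0,-0.09],[0,0,0],[0,0,0],[0,0,0],[0,0,0]]}' 7.0 40
python3 - <<'E'
from go import *
im=ctrl.get_image("side")
cv2.imwrite("pics/s24.png",cv2.resize(im[240:360,250:370],None,fx=4.8,fy=4.8,interpolation=cv2.INTER_CUBIC))
plan(bed(-.098),.0066,4.8)
E
```

```text
time: 28.5
position: [0.5528, 0.0018, 0.007]
tool_rot: [3.138, -0.153, 0.0]
ft_force: [-0.4, -0.6, 0.1]
grip_width: 0.567
time: 29.3
position: [0.5529, 0.0015, 0.0071]
tool_rot: [3.139, 0.127, 0.0]
ft_force: [0.5, 0.4, -0.6]
grip_width: 0.808
t 29.35 pos [0.5529 0.0016 0.0071] yaw 4.7 F [ 0.2  0.  -0.2] grip 6.984
 dp(current tool, cm) [-0.03 -0.44  0.05]  dp(target tool frame) [-0.03 -0.44  0.05]  rot [ 0.0002 -0.0001 -0.0025]
```

View pics/s24.png

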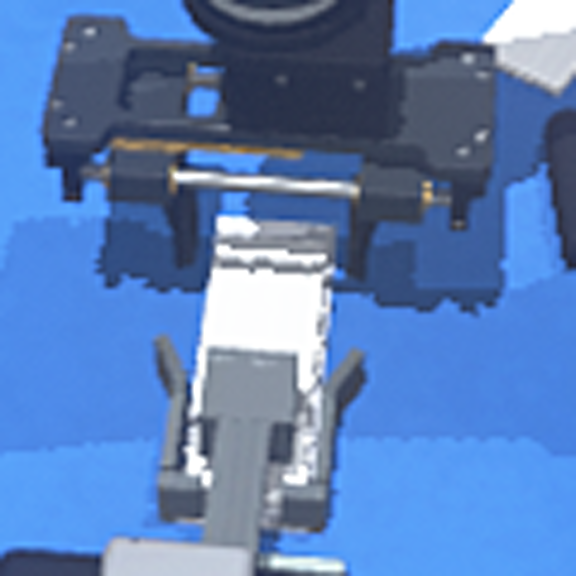

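```bash
python3 -m crank '{"dp":[[-0.03,-0.3,0],[0,0,0],[0,0,0],[0,0,0],[0,0,0],[0,0,0],[0,0,0],[0,0,0]],"delta_rot":[[0,0,0],[0,0,0],[0,0,0],[0,0,0],[0,0,0],[0,0,0],[0,0,0],[0,0,0]]}' 4.0 40
python3 -m crank '{"dp":[[0,0,0],[0,-0.7,0],[0,-0.7,0],[0,-0.7,0],[0,-0.6,0],[0,-0.3,0],[0,0,0],[0,0,0]],"delta_rot":[[0,0,0],[0,0,0],[0,0,0],[0,0,0],[0,0,0],[0,0,0],[0,0,0],[0,0,0]]}'
python3 - <<'E'
from go import *
plan(bed(-.063),.0066,4.8)
E
```

```text
time: 30.15
position: [0.5523, 0.0046, 0.007]
tool_rot: [3.139, 0.129, 0.0]
ft_force: [-0.4, 0.9, 0.3]
grip_width: 0.562
time: 30.95
position: [0.5498, 0.0349, 0.007]
tool_rot: [-3.139, -0.129, -0.0]
ft_force: [-0.4, -0.0, 0.3]
grip_width: 0.56
t 30.95 pos [0.5498 0.0349 0.007 ] yaw 4.7 F [-0.4 -0.   0.3] grip 4.873
 dp(current tool, cm) [-0.01 -0.6   0.05]  dp(target tool frame) [-0.01 -0.6   0.04]  rot [-0.0003 -0.     -0.0014]
```

```bash
python3 -m crank '{"dp":[[0,-0.1,0],[0,-0.1,0],[0,-0.1,0],[0,-0.1,0],[0,-0.1,0],[0,-0.1,0],[0,0,0],[0,0,0]],"delta_rot":[[0,0,0],[0,0,0],[0,0,0],[0,0,0],[0,0,0],[0,0,0],[0,0,0],[0,0,0]]}'
```

```text
time: 31.75
position: [0.5493, 0.0407, 0.007]
tool_rot: [-3.139, -0.129, -0.0]
ft_force: [-0.6, 0.1, 1.6]
grip_width: 0.564
```

```bash
python3 -m crank '{"dp":[[0,-0.1,0],[0,-0.1,0],[0,-0.1,0],[0,-0.1,0],[0,-0.1,0],[0,0,0],[0,0,0],[0,0,0]],"delta_rot":[[0,0,0],[0,0,0],[0,0,0],[0,0,0],[0,0,0],[0,0,0],[0,0,0],[0,0,0]]}'
python3 - <<'E'
from go import *
plan(bed(-.063),.0066,4.8)
im=ctrl.get_image("side")
cv2.imwrite("pics/s25.png",cv2.resize(im[260:360,260:360],None,fx=5.8,fy=5.8,interpolation=cv2.INTER_CUBIC))
E
```

```text
time: 32.55
position: [0.5493, 0.0414, 0.007]
tool_rot: [3.134, 0.126, -0.0]
ft_force: [0.6, -9.1, 1.2]
grip_width: 0.562
t 32.55 pos [0.5493 0.0414 0.007 ] yaw 4.6 F [ 0.6 -9.1  1.2] grip 4.890
 dp(current tool, cm) [-0.01  0.05  0.04]  dp(target tool frame) [-0.01  0.05  0.04]  rot [ 0.0049  0.0003 -0.0035]
```

View pics/s25.png

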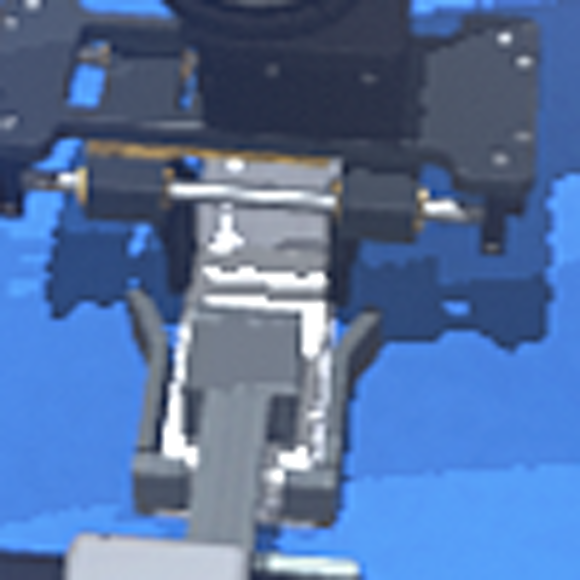

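Contact with the stops at 9 N and the same position as the first shim. Releasing, then on to shim C.

```bash
python3 -m crank '{"dp":[[0,0.3,0],[0,0,0],[0,0,0],[0,0,-1],[0,0,-2],[0,0,-3],[0,1,-3],[0,4,0]],"delta_rot":[[0,0,0],[0,0,0],[0,0,0],[0,0,0],[0,0,0],[0,0,0],[0,0,0],[0,0,0]]}' 6.6 40
python3 - <<'E'
from go import *
g,y=grip("C"); plan(g,-.003,y)
s=ctrl.get_image("side")
cv2.imwrite("pics/s26.png",cv2.resize(s[260:360,260:360],None,fx=5.8,fy=5.8,interpolation=cv2.INTER_CUBIC))
E
```

```text
time: 33.4
position: [0.5566, -0.0011, 0.1027]
tool_rot: [-3.136, -0.144, -0.015]
ft_force: [1.0, 0.8, 0.1]
grip_width: 0.761
t 33.40 pos [ 0.5566 -0.0011  0.1027] yaw 5.2 F [1.  0.8 0.1] grip 6.625
 dp(current tool, cm) [-16.01  21.08  10.38]  dp(target tool frame) [-3.64 26.14 10.57]  rot [-0.0041 -0.0088  0.5087]
```

View pics/s26.png

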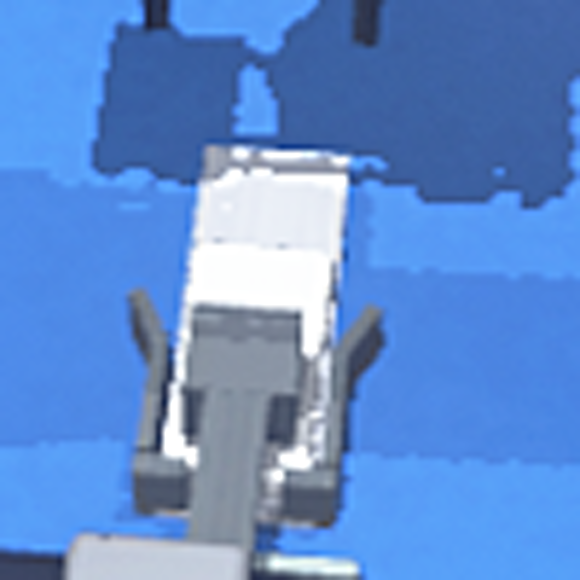

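```bash
python3 -m crank '{"dp":[[-2.67,3.51,0],[-2.67,3.51,0],[-2.67,3.51,0],[-2.67,3.51,0],[-2.67,3.51,0],[-2.67,3.51,0],[0,0,0],[0,0,0]],"delta_rot":[[0,0,0],[0,0,0],[0,0,0],[0,0,0],[0,0,0],[0,0,0],[0,0,0.127],[0,0,0.127]]}'
python3 -m crank '{"dp":[[0,0,1],[0,0,1],[0,0,2],[0,0,1.5],[0,0,1],[0,0,0.5],[0,0,0],[0,0,0]],"delta_rot":[[0,0,0.127],[0,0,0.127],[0,0,0],[0,0,0],[0,0,0],[0,0,0],[0,0,0],[0,0,0]]}'
python3 - <<'E'
from go import *
g,y=grip("C"); plan(g,-.003,y)
s=ctrl.get_image("side")
cv2.imwrite("pics/s27.png",cv2.resize(s[170:290,310:430],None,fx=4.8,fy=4.8,interpolation=cv2.INTER_CUBIC))
E
```

```text
time: 34.25
position: [0.4101, -0.2315, 0.0975]
tool_rot: [3.129, -0.283, 0.0]
ft_force: [-0.4, 0.1, 0.7]
grip_width: 0.763
time: 35.05
position: [0.4114, -0.2306, 0.0276]
tool_rot: [3.07, -0.664, 0.001]
ft_force: [-0.5, 0.4, -0.8]
grip_width: 0.758
t 35.05 pos [ 0.4114 -0.2306  0.0276] yaw -24.4 F [-0.5  0.4 -0.8] grip 6.595
 dp(current tool, cm) [ 0.33 -0.73  3.07]  dp(target tool frame) [ 0.34 -0.72  3.06]  rot [ 0.0002 -0.001  -0.0087]
```

View pics/s27.png

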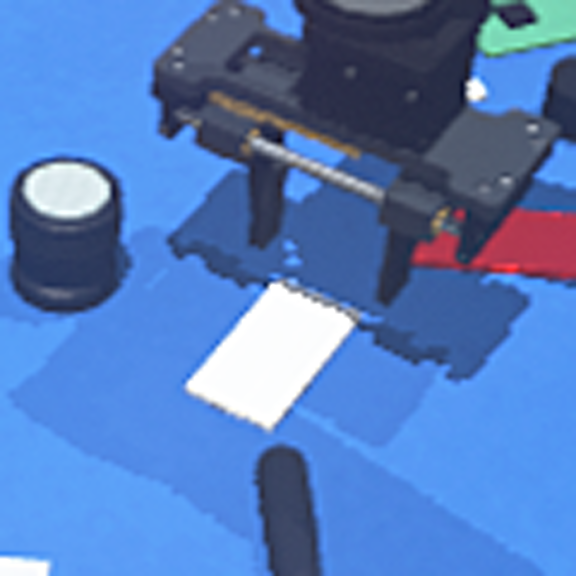

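```bash
python3 -m crank '{"dp":[[0.33,-0.73,0],[0,0,0.6],[0,0,1],[0,0,0.8],[0,0,0.4],[0,0,0.2],[0,0,0],[0,0,0]],"delta_rot":[[0,0,-0.008],[0,0,0],[0,0,0],[0,0,0],[0,0,0],[0,0,0],[0,0,0],[0,0,0]]}'
python3 - <<'E'
from go import *
g,y=grip("C"); plan(g,-.003,y)
s=ctrl.get_image("side")
cv2.imwrite("pics/s28.png",cv2.resize(s[170:290,310:430],None,fx=4.8,fy=4.8,interpolation=cv2.INTER_CUBIC))
E
```

```text
time: 35.9
position: [0.4171, -0.2253, -0.0028]
tool_rot: [3.073, -0.652, 0.0]
ft_force: [0.6, 0.2, 0.4]
grip_width: 0.76
t 35.90 pos [ 0.4171 -0.2253 -0.0028] yaw -24.0 F [0.6 0.2 0.4] grip 6.615
 dp(current tool, cm) [ 0.03 -0.01  0.02]  dp(target tool frame) [ 0.03 -0.01  0.02]  rot [ 0.0001 -0.0003 -0.001 ]
```

View pics/s28.png

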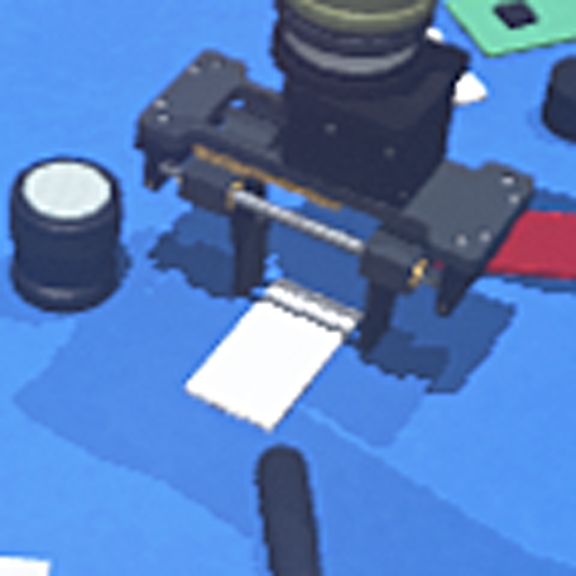

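Well straddled. Gripping, then lifting.

```bash
python3 -m crank '{"dp":[[0,0,0.08],[0,0,0],[0,0,0],[0,0,0],[0,0,0],[0,0,0],[0,0,0],[0,0,0]],"delta_rot":[[0,0,0],[0,0,0],[0,0,0],[0,0,0],[0,0,0],[0,0,0],[0,0,0],[0,0,0]]}' 4.0 40
python3 -m crank '{"dp":[[0,0,-0.3],[0,0,-0.7],[0,0,-2],[0,0,-3],[0,0,-3],[0,0,-1],[0,0,0],[0,0,0]],"delta_rot":[[0,0,0],[0,0,0],[0,0,0],[0,0,0],[0,0,0],[0,0,0],[0,0,0],[0,0,0]]}'
python3 - <<'E'
from go import *
plan(bed(-.120),.095,4.8)
s=ctrl.get_image("side")
cv2.imwrite("pics/s29.png",cv2.resize(s[150:270,310:430],None,fx=4.8,fy=4.8,interpolation=cv2.INTER_CUBIC))
E
```

```text
time: 36.75
position: [0.417, -0.2252, -0.0037]
tool_rot: [3.073, -0.652, 0.0]
ft_force: [-0.3, -0.4, 1.9]
grip_width: 0.564
time: 37.55
position: [0.4162, -0.2249, 0.0953]
tool_rot: [-3.073, 0.652, 0.002]
ft_force: [0.3, 0.0, -0.7]
grip_width: 0.567
t 37.55 pos [ 0.4162 -0.2249  0.0953] yaw -24.0 F [ 0.3  0.  -0.7] grip 4.929
 dp(current tool, cm) [  4.12 -24.69   0.03]  dp(target tool frame) [ 15.49 -19.66   0.03]  rot [-3.000e-04  1.300e-03 -5.018e-01]
```

View pics/s29.png

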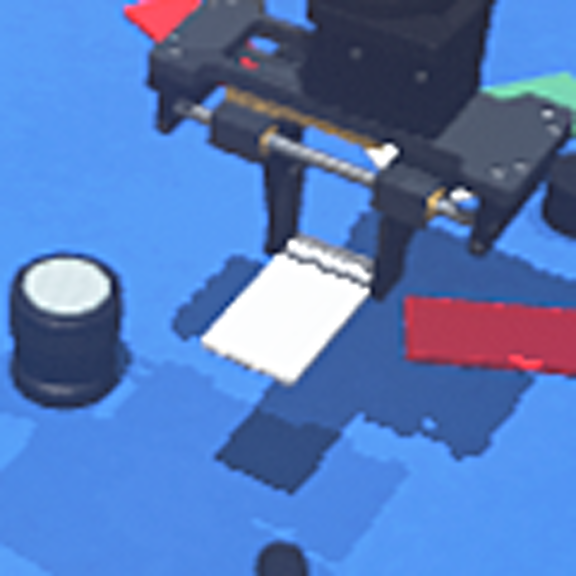

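```bash
python3 -m crank '{"dp":[[0.69,-4.11,0],[0.69,-4.11,0],[0.69,-4.11,0],[0.69,-4.11,0],[0.69,-4.11,0],[0.67,-4.11,0],[0,0,0],[0,0,0]],"delta_rot":[[0,0,0],[0,0,0],[0,0,0],[0,0,0],[0,0,0],[0,0,0],[0,0,-0.126],[0,0,-0.126]]}'
python3 -m crank '{"dp":[[0,0,0],[0,0,0],[0,0,1.5],[0,0,1.5],[0,0,1],[0,0,0],[0,0,0],[0,0,0]],"delta_rot":[[0,0,-0.125],[0,0,-0.125],[0,0,0],[0,0,0],[0,0,0],[0,0,0],[0,0,0],[0,0,0]]}'
python3 - <<'E'
from go import *
plan(bed(-.115),.0146,4.8)
s=ctrl.get_image("side")
cv2.imwrite("pics/s30.png",cv2.resize(s[230:350,250:370],None,fx=4.8,fy=4.8,interpolation=cv2.INTER_CUBIC))
E
```

```text
time: 38.4
position: [0.5539, -0.014, 0.0942]
tool_rot: [-3.13, 0.246, 0.005]
ft_force: [-0.1, -0.2, -0.7]
grip_width: 0.563
time: 39.2
position: [0.5551, -0.0163, 0.0566]
tool_rot: [3.139, 0.132, 0.001]
ft_force: [0.1, 0.6, -0.8]
grip_width: 0.563
t 39.20 pos [ 0.5551 -0.0163  0.0566] yaw 4.8 F [ 0.1  0.6 -0.8] grip 4.895
 dp(current tool, cm) [-0.11 -0.55  4.2 ]  dp(target tool frame) [-0.1  -0.54  4.2 ]  rot [ 0.0001 -0.0008  0.    ]
```

View pics/s30.png

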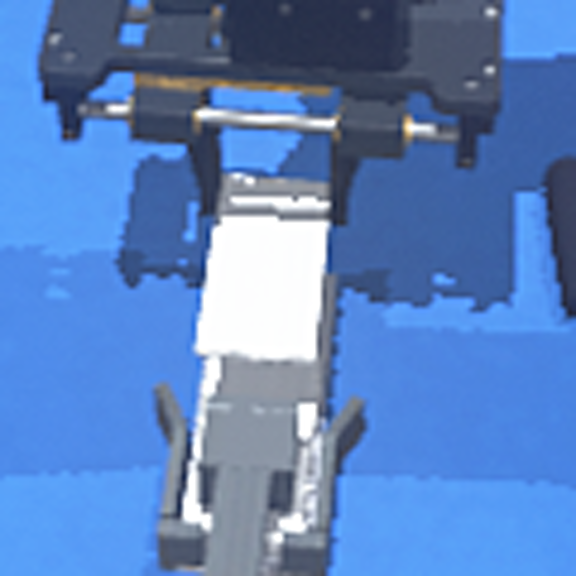

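```bash
python3 -m crank '{"dp":[[-0.1,-0.4,1],[0,0,1],[0,0,1],[0,0,0.7],[0,0,0.4],[0,0,0.2],[0,0,0],[0,0,0]],"delta_rot":[[0,0,0],[0,0,0],[0,0,0],[0,0,0],[0,0,0],[0,0,0],[0,0,0],[0,0,0]]}'
python3 - <<'E'
from go import *
plan(bed(-.095),.0125,4.8)
E
```

```text
time: 40.05
position: [0.5537, -0.0126, 0.0135]
tool_rot: [3.139, 0.132, 0.001]
ft_force: [0.9, 0.8, -0.8]
grip_width: 0.569
t 40.05 pos [ 0.5537 -0.0126  0.0135] yaw 4.8 F [ 0.9  0.8 -0.8] grip 4.946
 dp(current tool, cm) [ 0.01 -2.16  0.1 ]  dp(target tool frame) [ 0.01 -2.16  0.1 ]  rot [ 0.0002 -0.0006  0.0003]
```

```bash
python3 -m crank '{"dp":[[0,0,0.1],[0,0,0],[0,-0.4,0],[0,-0.4,0],[0,-0.4,0],[0,-0.4,0],[0,-0.3,0],[0,0,0]],"delta_rot":[[0,0,0],[0,0,0],[0,0,0],[0,0,0],[0,0,0],[0,0,0],[0,0,0],[0,0,0]]}'
python3 - <<'E'
from go import *
plan(bed(-.063),.0125,4.8)
s=ctrl.get_image("side")
cv2.imwrite("pics/s31.png",cv2.resize(s[250:350,260:360],None,fx=5.8,fy=5.8,interpolation=cv2.INTER_CUBIC))
E
```

```text
time: 40.85
position: [0.5518, 0.0073, 0.0124]
tool_rot: [-3.138, -0.133, -0.0]
ft_force: [-0.0, 1.4, 0.7]
grip_width: 0.567
t 40.85 pos [0.5518 0.0073 0.0124] yaw 4.9 F [-0.   1.4  0.7] grip 4.935
 dp(current tool, cm) [ 0.04 -3.36 -0.01]  dp(target tool frame) [ 0.03 -3.36 -0.01]  rot [-0.0005 -0.0003  0.0012]
```

View pics/s31.png

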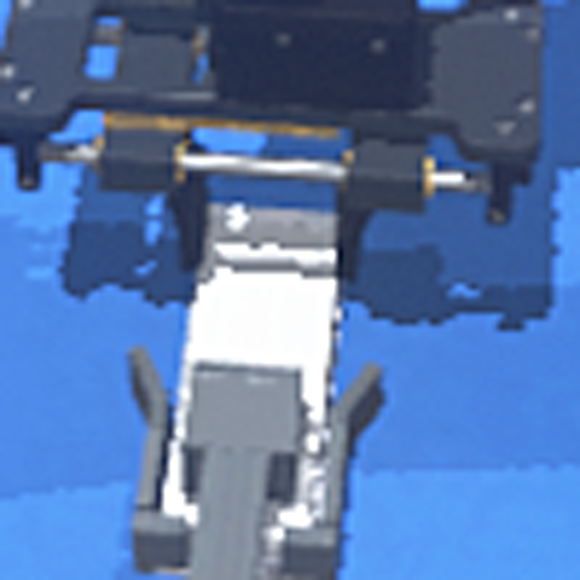

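Nose is under the foot, no unusual force. Continuing.

```bash
python3 -m crank '{"dp":[[0.03,-0.5,0],[0,-0.5,0],[0,-0.5,0],[0,-0.5,0],[0,-0.4,0],[0,-0.3,0],[0,-0.2,0],[0,0,0]],"delta_rot":[[0,0,0],[0,0,0],[0,0,0],[0,0,0],[0,0,0],[0,0,0],[0,0,0],[0,0,0]]}'
python3 -m crank '{"dp":[[0,-0.1,0],[0,-0.1,0],[0,-0.1,0],[0,-0.1,0],[0,-0.1,0],[0,-0.1,0],[0,0,0],[0,0,0]],"delta_rot":[[0,0,0],[0,0,0],[0,0,0],[0,0,0],[0,0,0],[0,0,0],[0,0,0],[0,0,0]]}'
```

```text
time: 41.7
position: [0.5497, 0.0357, 0.0124]
tool_rot: [-3.139, -0.132, -0.0]
ft_force: [-0.1, -1.5, 3.1]
grip_width: 0.565
time: 42.5
position: [0.5492, 0.0414, 0.0124]
tool_rot: [-3.139, -0.132, -0.0]
ft_force: [0.6, -2.6, 5.2]
grip_width: 0.567
```

```bash
python3 -m crank '{"dp":[[0,-0.1,0],[0,-0.1,0],[0,-0.1,0],[0,-0.1,0],[0,0,0],[0,0,0],[0,0,0],[0,0,0]],"delta_rot":[[0,0,0],[0,0,0],[0,0,0],[0,0,0],[0,0,0],[0,0,0],[0,0,0],[0,0,0]]}'
python3 - <<'E'
from go import *
plan(bed(-.063),.0125,4.8)
s=ctrl.get_image("side")
cv2.imwrite("pics/s32.png",cv2.resize(s[250:350,260:360],None,fx=5.8,fy=5.8,interpolation=cv2.INTER_CUBIC))
E
```

```text
time: 43.3
position: [0.5492, 0.0424, 0.0124]
tool_rot: [3.135, 0.13, 0.0]
ft_force: [1.4, -7.4, 5.1]
grip_width: 0.561
t 43.30 pos [0.5492 0.0424 0.0124] yaw 4.7 F [ 1.4 -7.4  5.1] grip 4.883
 dp(current tool, cm) [-0.    0.16 -0.01]  dp(target tool frame) [-0.    0.16 -0.01]  rot [ 0.0036 -0.     -0.0009]
```

View pics/s32.png

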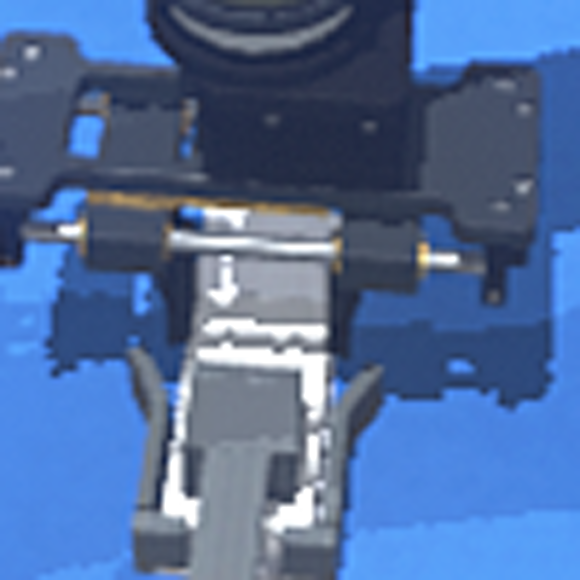

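Stops reached (7 N). Releasing, lifting straight up and checking the stack.

```bash
python3 -m crank '{"dp":[[0,0.3,0],[0,0,0],[0,0,0],[0,0,-1],[0,0,-2],[0,1,-3],[0,3,-2],[0,4,0]],"delta_rot":[[0,0,0],[0,0,0],[0,0,0],[0,0,0],[0,0,0],[0,0,0],[0,0,0],[0,0,0]]}' 6.6 40
python3 - <<'E'
from go import *
plan(bed(0),.08,4.8)
s=ctrl.get_image("side");cv2.imwrite("pics/side33.png",s)
cv2.imwrite("pics/s33.png",cv2.resize(s[270:350,270:350],None,fx=7.4,fy=7.4,interpolation=cv2.INTER_CUBIC))
s=ctrl.get_image("top");cv2.imwrite("pics/top33.png",s)
cv2.imwrite("pics/t33.png",cv2.resize(s[210:270,200:290],None,fx=7,fy=7,interpolation=cv2.INTER_CUBIC))
E
```

```text
time: 44.15
position: [0.5584, -0.0349, 0.0964]
tool_rot: [-3.138, -0.141, -0.011]
ft_force: [1.1, -0.2, 1.1]
grip_width: 0.756
t 44.15 pos [ 0.5584 -0.0349  0.0964] yaw 5.1 F [ 1.1 -0.2  1.1] grip 6.578
 dp(current tool, cm) [ -0.2  -13.92   1.64]  dp(target tool frame) [ -0.27 -13.92   1.64]  rot [ 0.0001 -0.0068  0.006 ]
```

View pics/s33.png

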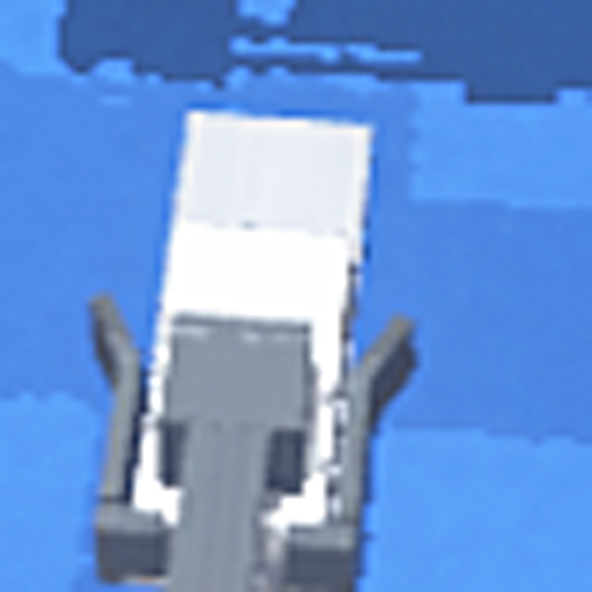

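View pics/t33.png

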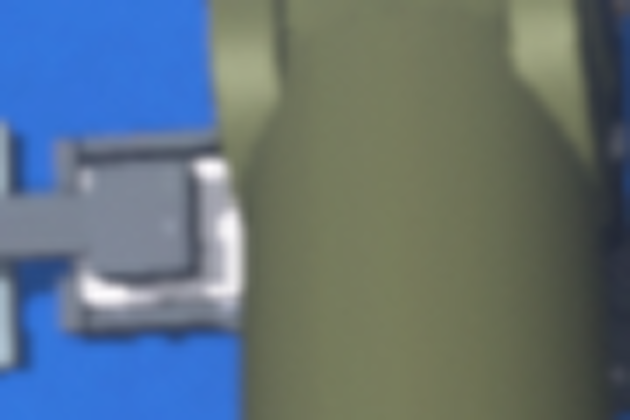

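```bash
python3 - <<'E'
from go import *
for u,v in((180,224),(352,238)): print(tobed("side",270+u/7.4-.4,270+v/7.4-.4,.022))
E
```

```text
[-74.2 -24. ]
[-73.7  26.5]
```

The rear edge is at bed x≈-74 and the stack is square. Now the press test: close the fingers and go over the foot.

```bash
python3 -m crank '{"dp":[[0,-3,0],[-0.1,-4,0],[-0.1,-4,0],[0,-2.4,0],[0,-0.5,0],[0,0,0],[0,0,0],[0,0,0]],"delta_rot":[[0,0,0],[0,0,0],[0,0,0],[0,0,0],[0,0,0],[0,0,0],[0,0,0],[0,0,0]]}' 0 20
python3 - <<'E'
from go import *
plan(bed(0),.056,4.8)
s=ctrl.get_image("side")
cv2.imwrite("pics/s34.png",cv2.resize(s[250:370,240:360],None,fx=4.8,fy=4.8,interpolation=cv2.INTER_CUBIC))
E
```

```text
time: 45.05
position: [0.5423, 0.0988, 0.092]
tool_rot: [3.138, 0.127, -0.001]
ft_force: [-0.2, -0.7, 0.3]
grip_width: 0.118
t 45.05 pos [0.5423 0.0988 0.092 ] yaw 4.7 F [-0.2 -0.7  0.3] grip 1.027
 dp(current tool, cm) [ 0.21 -0.46  3.6 ]  dp(target tool frame) [ 0.21 -0.46  3.6 ]  rot [ 0.0008  0.0004 -0.0026]
```

View pics/s34.png

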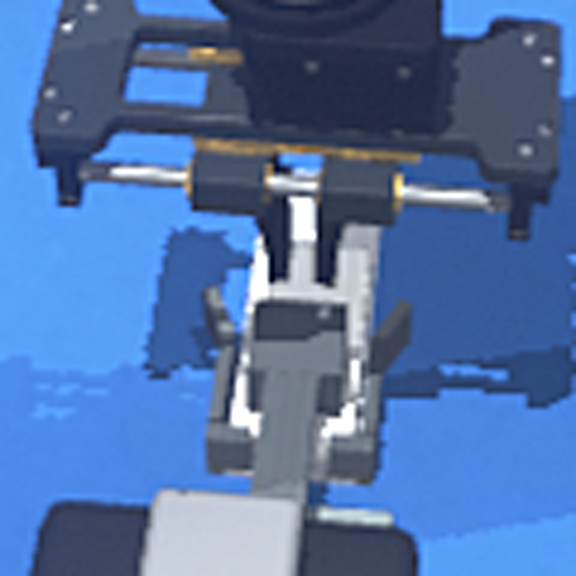

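```bash
python3 -m crank '{"dp":[[0.2,-0.45,0],[0,0,0.8],[0,0,0.8],[0,0,0.8],[0,0,0.6],[0,0,0.4],[0,0,0.2],[0,0,0]],"delta_rot":[[0,0,0],[0,0,0],[0,0,0],[0,0,0],[0,0,0],[0,0,0],[0,0,0],[0,0,0]]}'
python3 -m crank '{"dp":[[0,0,0.1],[0,0,0.1],[0,0,0.1],[0,0,0.1],[0,0,0.1],[0,0,0.1],[0,0,0],[0,0,0]],"delta_rot":[[0,0,0],[0,0,0],[0,0,0],[0,0,0],[0,0,0],[0,0,0],[0,0,0],[0,0,0]]}'
python3 - <<'E'
from go import *
plan(bed(0),.05,4.8)
s=ctrl.get_image("side")
cv2.imwrite("pics/s35.png",cv2.resize(s[250:370,240:360],None,fx=4.8,fy=4.8,interpolation=cv2.INTER_CUBIC))
E
```

```text
time: 45.9
position: [0.5435, 0.1055, 0.0559]
tool_rot: [3.139, 0.132, -0.001]
ft_force: [-1.2, 0.8, 0.8]
grip_width: 0.005
time: 46.7
position: [0.5436, 0.1055, 0.0502]
tool_rot: [3.139, 0.132, -0.0]
ft_force: [-0.4, -0.1, -0.3]
grip_width: 0.009
t 46.70 pos [0.5436 0.1055 0.0502] yaw 4.8 F [-0.4 -0.1 -0.3] grip 0.080
 dp(current tool, cm) [0.02 0.19 0.02]  dp(target tool frame) [0.02 0.19 0.02]  rot [0.0001 0.0001 0.0003]
```

View pics/s35.png

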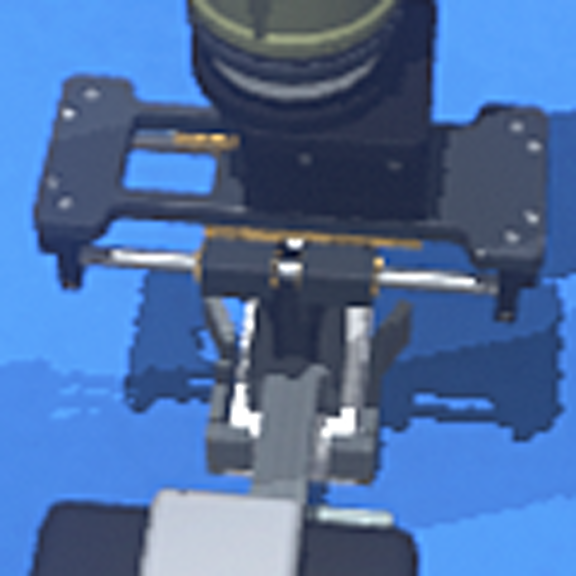

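```bash
python3 -m crank '{"dp":[[0,0.1,0.1],[0,0,0.05],[0,0,0.05],[0,0,0],[0,0,0],[0,0,0],[0,0,0],[0,0,0]],"delta_rot":[[0,0,0],[0,0,0],[0,0,0],[0,0,0],[0,0,0],[0,0,0],[0,0,0],[0,0,0]]}'
python3 -m crank '{"dp":[[0,0,0.05],[0,0,0.05],[0,0,0],[0,0,0],[0,0,0],[0,0,0],[0,0,0],[0,0,0]],"delta_rot":[[0,0,0],[0,0,0],[0,0,0],[0,0,0],[0,0,0],[0,0,0],[0,0,0],[0,0,0]]}'
```

```text
time: 47.55
position: [0.5439, 0.1047, 0.0483]
tool_rot: [-3.139, -0.132, -0.001]
ft_force: [0.4, 1.0, 2.0]
grip_width: 0.003
time: 48.35
position: [0.544, 0.1046, 0.0476]
tool_rot: [3.139, 0.132, 0.001]
ft_force: [-1.1, 0.8, 5.2]
grip_width: 0.005
```

```bash
python3 -m crank '{"dp":[[0,0,0.05],[0,0,0.05],[0,0,0],[0,0,0],[0,0,0],[0,0,0],[0,0,0],[0,0,0]],"delta_rot":[[0,0,0],[0,0,0],[0,0,0],[0,0,0],[0,0,0],[0,0,0],[0,0,0],[0,0,0]]}'
python3 - <<'E'
from go import *
plan(bed(0),.05,4.8)
E
```

```text
time: 49.15
position: [0.544, 0.1046, 0.0476]
tool_rot: [3.138, 0.132, 0.0]
ft_force: [-3.9, 0.3, 12.3]
grip_width: 0.003
t 49.15 pos [0.544  0.1046 0.0476] yaw 4.8 F [-3.9  0.3 12.3] grip 0.022
 dp(current tool, cm) [-0.01  0.1  -0.24]  dp(target tool frame) [-0.01  0.1  -0.24]  rot [ 0.0008 -0.0003  0.0002]
```

It stays rigid: 12 N, and z hasn't moved since 5 N (foot down ≈2.3 mm ≈ 0.015 rad). Hold briefly, then lift off and retreat.

```bash
python3 -m crank '{"dp":[[0,0,0],[0,0,0],[0,0,-0.2],[0,0,-0.5],[0,0,-2],[0,0,-3],[0,0,-3],[0,0,-1]],"delta_rot":[[0,0,0],[0,0,0],[0,0,0],[0,0,0],[0,0,0],[0,0,0],[0,0,0],[0,0,0]]}'
python3 -m crank '{"dp":[[0,4,0],[0,4,0],[0,4,0],[0,4,0],[0,4,0],[0,4,0],[0,2,0],[0,0,0]],"delta_rot":[[0,0,0],[0,0,0],[0,0,0],[0,0,0],[0,0,0],[0,0,0],[0,0,0],[0,0,0]]}'
python3 - <<'E'
from go import *
plan(bed(0),.05,4.8)
s=ctrl.get_image("side");cv2.imwrite("pics/side36.png",s)
t=ctrl.get_image("top");cv2.imwrite("pics/top36.png",t)
a=cv2.resize(s[275:355,265:345],(400,400),interpolation=cv2.INTER_CUBIC);b=cv2.resize(t[215:267,205:285],(400,260),interpolation=cv2.INTER_CUBIC)
c=np.zeros((400,800,3),np.uint8);c[:,:400]=a;c[:260,400:]=b;cv2.imwrite("pics/f36.png",c)
E
```

```text
time: 49.95
position: [0.5451, 0.1045, 0.1458]
tool_rot: [3.138, 0.131, 0.006]
ft_force: [1.5, 0.6, 0.1]
grip_width: 0.007
time: 50.75
position: [0.5641, -0.1597, 0.1415]
tool_rot: [3.138, 0.121, -0.004]
ft_force: [-0.4, -1.4, 0.4]
grip_width: 0.003
t 50.75 pos [ 0.5641 -0.1597  0.1415] yaw 4.4 F [-0.4 -1.4  0.4] grip 0.023
 dp(current tool, cm) [  0.04 -26.41   9.13]  dp(target tool frame) [  0.2  -26.4    9.15]  rot [ 0.0009  0.0028 -0.0069]
```

View pics/f36.png

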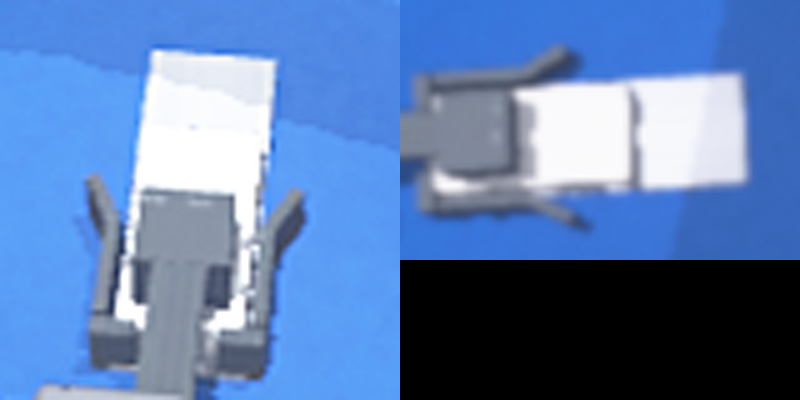

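View pics/top36.png

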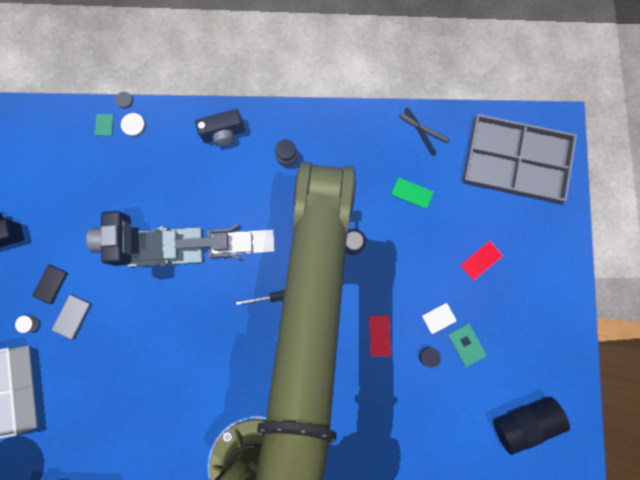

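```bash
python3 - <<'E'
from go import *
for u,v in((630,82),(634,187)): print(tobed("top",205+(u-400)/5-.4,215+v/5-.4,.022))
for p in ((353,241),): print("lens start px",p)
print(ctrl.close_job())
E
```

```text
[-75.4 -24.6]
[-75.1  29.5]
lens start px (353, 241)
the job is handed in; nothing more can be done
None
```

I slid all three aluminium shims under the foot one after another, each flat on the one before, and pushed each against the end stops. Three were needed because the cameras showed the thin 4 mm deck. Then I pressed on the foot, let go, moved the arm clear and handed in at about 51 s of the 72 s allowed.

**Checks that agreed:**
- **Stops:** each shim met them with 7–9 N of reaction.
- **Stack:** it looks square and aligned in both views, with the top shim's rear edge at bed x ≈ -74 to -75 mm and its sides centred to about 1–2 mm.
- **Press:** the foot took 12.3 N without moving any further after 5 N. It had gone down about 2.3 mm, or 0.015 rad, which is the value given for a filled gap.
- **Bystanders:** lens, jar and screwdriver appear unmoved in the final picture, though the arm hides part of the screwdriver. The short white decoy and the coloured plates are where they were. No shim was left over.

**Checks that disagreed or failed on the way:**
- **Fingertip height:** the real fingertips were about 23 mm higher than the pose reading and stated nose length implied. My first two grasps missed, and I found the true height by touching the bench lightly.
- **Second shim:** it turned about 8.5° in the jaws because I approached off-centre to stay clear of the lens. I regripped it squarely on the deck before sliding it home.

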